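Kit a gearmotor into its outline tray

ROBOT

A 6-joint arm with a two-finger parallel gripper is mounted at the origin on a cart in front of the work surface, level with it; the furniture and walls round the work are solid. World frame = base frame: x ahead of the robot, y to its left, z up, the work surface at z = 0. Lengths are in m, angles in rad, forces in N, time in s.
With the tool pointing down it reaches from about 0.35 to 0.8 m from the base axis. Payload 7.3 kg.
Tool frame: the origin (TCP) lies at the very end of the fingers, on their centre line; the grasp point (between the pads) lies ctrl.grasp_offset behind it (ctrl.grasp_offset is the distance from the TCP to the grasp point, in m); z points along the fingers, y is the line along which they close (so a half turn about z gives the same grasp; the last joint's range is limited). The gripper opens to 85 mm and grips with 20 to 120 N. Pads are 22 mm wide; open, the fingers measure 114 mm over their backs; the gripper's body (76 mm by 85 mm) begins 54 mm behind the grasp point. The pads swing forward as they close: fully open they stand 13 mm farther back than shut.
Start: joints at [1.172, 0.342, 1.524, -0, 1.275, -0.146], TCP at [0.131, 0.508, 0.231] pointing down, gripper open.
Joint ranges: [-2.53, 2.53], [-0.77, 2.02], [0.04, 2.7], [-1, 4.14], [0.28, 2.66], [-3.11, 3.11]. Speed limits (rad/s): [2.57, 2.57, 3.14, 3.14, 3.14, 3.14].

INTERFACE

Orientations are given as a unit quaternion [w, x, y, z].
In Python, from rig import ctrl gives the robot as it stands. The module is installed in compiled form; this text tells all that it offers.
- The arm moves only by the tool move_arm, never from a script. Its argument "motion" is a list of rows, each an object of numbers: "dx", "dy", "dz": the shift along the world's x, y, z in mm; "rx", "ry", "rz": the turn, a rotation vector about the world's x, y, z in rad. A call has exactly 8 rows; each row is the pose to reach, as a shift and turn from the pose commanded when the call began; what a row does not reach only later rows make up. A row lasts 1/12 s, in which the tool goes at most 41.7 mm and 7.16 degrees, less where a joint would pass 70% of its speed; a pose out of reach is approached as far as the arm can. A call with a gripper value outside its range is refused whole. "gripper" is the opening, from -1 (shut) to 1 (fully open), so that 0 is half open, set as the call begins (left out, the last holds). The fingers move at their own pace and stop on an object; "newtons" is the grip in N (left out, the last holds). Time passes only in rows, so rows that repeat a pose let the fingers close, or fill a call up. It gives the time, the measured TCP pose, the force, the opening and the grip force at its end, in the units of the state.
- ctrl.get_obs(): the state, without advancing time (a new reading comes with each control period).
- ctrl.get_image(name): name is "side" or "top" or "wrist"; returns a dict with "frame" (480x640x3 uint8, blue, green, red), "fx", "fy", "cx", "cy" (pixels), "pose" (4x4, takes a point from camera to world coordinates); the wrist camera has in their place "hand_eye" (4x4, takes a point from camera to tool coordinates, whose origin is the TCP and whose axes are the flange's). Camera axes: x right, y down, z forward; pixel columns grow to the right and rows downward; lengths in m; the calibration is good to about 2 mm. The wrist camera is an equidistant fisheye: a pixel r from the principal point sees the ray r / f radians off the axis. A picture is of the moment at which its call begins: read the wrist's pose just before it. There is no depth.
- ctrl.sign_off(): hands the job in; it is judged then, once.
The state is a dict: "clock": time; "joint_positions": joint angles; "dq": joint speeds; "effort": joint torques, N m; "tool_pos": TCP position; "ee_rot": TCP orientation; "wrist_force": force on the tool from outside, world axes, zero at the start; "torque": the same for the moment, N m; "grip_width": finger opening in m; "grasp_force": force on a finger pad.
Only numpy, scipy, OpenCV 4.12 (cv2) and the standard library are available. Lean on these libraries where they do the work, as an engineer would, in place of code of your own. Each camera call takes 0.05 s, during which the arm holds its last target. There are 200 camera calls.

TASK

Gather the gearmotor kit into the shallow tray: put each of the three gears flat on the black outline of its own size, and lay the motor along its outline (the shaft may point either way). Leave the bearing and both batteries where they lie.

Things in the scene. Friction and masses are not known exactly. Their poses are not given: they have to be found in the camera images.
- driver_rack: Empty black tool rack on four legs between the parts and the tray, fixed, always in this place: 168 mm (x) x 142 mm (y), 166 mm high. Origin: its centre, on the worktop. Only an obstacle: pass over it or in front of it.
- tray: Shallow grey sheet-metal tray, 133 (x) x 209 mm (y), fixed, turned any way. Origin: centre of its underside, on the worktop; z up. Floor 3 mm thick; rim 9 mm and dividers (a cross in the middle) 6 mm above the worktop, 3 mm thick. Four compartments, 62 (x) x 100 mm (y), each with one part's black outline, true size, in its centre: discs of 22, 34 and 40 mm, and the motor's, along tray x. Opened fingers have most room along y.
- gear_brass_centre (a point): Small brass gear lying flat, 22 mm across the teeth, 12 mm high overall: a toothed disc 9 mm high with a narrower hub on top. Loose, about 12 g. The point is its centre, 6 mm above its underside; z along its axis, up. Its outline in the tray: a 22 mm disc centred at tray x, y = 32.5, 51.5 mm, diagonally across from the motor's.
- gear_white_centre (a point): Middle-sized white plastic gear lying flat, 34 mm across the teeth, 12 mm high overall: a toothed disc 9 mm high with a narrower hub on top. Loose, about 12 g. The point is its centre, 6 mm above its underside; z along its axis, up. Its outline in the tray: a 34 mm disc centred at tray x, y = -32.5, 51.5 mm, beside the 22 mm disc (sharing a long side).
- gear_black_centre (a point): Large black plastic gear lying flat, 40 mm across the teeth, 12 mm high overall: a toothed disc 8 mm high with a narrower hub on top. Loose, about 12 g. The point is its centre, 6 mm above its underside; z along its axis, up. Its outline in the tray: a 40 mm disc centred at tray x, y = 32.5, -51.5 mm, beside the motor's (sharing a long side).
- motor_centre (a point): Small silvery DC motor lying on its side: a can 24 mm in diameter and 33 mm long, 49 mm overall with the thin shaft, about 45 g. The point is the centre of the can, 12 mm above the worktop; y along the motor's axis, z up. Its outline: a rectangle 35 mm (along tray x) x 26 mm with a short shaft; the rectangle is centred at tray x, y = -32.5, -51.5 mm.
- bearing_centre (a point): Ball bearing lying flat, a plain ring without teeth, 22 mm across, 8 mm high; not part of the kit. The point is its centre.
- round_cell_centre (a point): Black and copper round battery cell lying on its side, 14 mm in diameter, 50 mm long (along y); not part of the kit. The point is its centre.
- block_battery_centre (a point): Brown block battery lying flat, 26 x 52 x 18 mm (x, y, z) with two round terminals on one end; not part of the kit. The point is its centre.
Things that resemble listed ones, but are neither listed nor needed, are in the scene too. Of the things like the part that bears gear_black_centre, leave any that is blue; of the rest the smaller one is meant.

How it is judged:
By the outcome, as a careful person would: the job done as asked, in the order asked, and still so for the second after the job is handed in, with the robot touching nothing.
It also fails if it takes over 125 s, if anything falls off the work surface, if the arm or the gripper's body presses on something with over 40 N, if the wrist force passes 120 N, or if a joint passes its speed limit or range.

## Working session

There is one attempt and no reset: what is moved stays moved. The work goes in short steps, Python scripts to look and compute and a tool call to move; the robot and the scene stay as the last step left them, time stands still between calls to the robot, and variables do not carry over. Pictures are saved under pics/ and viewed, at most 17 in all, crops included, and the job is handed in when it is done.

Besides the shell and the picture viewer there is one more tool, called after ">>>" by a JSON object that holds its "name" and its "arguments". move_arm: Moves the arm, as the interface text tells. Its arguments: {"type":"object","properties":{"motion":{"type":"array"},"gripper":{"type":"number"},"newtons":{"type":"number"}},"required":["motion"]}

```bash
mkdir -p pics; cat > h.py <<'E'
import numpy as np, cv2
from rig import ctrl
from scipy.spatial.transform import Rotation as R
def grab(n):
    o=ctrl.get_obs(); im=ctrl.get_image(n)
    if n=='wrist':
        q=o['ee_rot']; T=np.eye(4); T[:3,:3]=R.from_quat([q[1],q[2],q[3],q[0]]).as_matrix(); T[:3,3]=o['tool_pos']
        im['pose']=T@np.array(im['hand_eye'])
    im['pose']=np.array(im['pose']); im['n']=n
    return im
def ray(im,u,v):
    x=(u-im['cx'])/im['fx']; y=(v-im['cy'])/im['fy']
    if im['n']=='wrist':
        r=np.hypot(x,y); s=np.sin(r)/r if r>1e-9 else 1; d=np.array([x*s,y*s,np.cos(r)])
    else: d=np.array([x,y,1.])
    return im['pose'][:3,:3]@d
def pt(im,u,v,z):
    d=ray(im,u,v); c=im['pose'][:3,3]; return c+d*(z-c[2])/d[2]
def proj(im,p):
    P=im['pose']; c=P[:3,:3].T@(np.array(p)-P[:3,3])
    if im['n']=='wrist':
        r=np.hypot(c[0],c[1]); t=np.arctan2(r,c[2]); k=t/r if r>1e-9 else 0
        return im['cx']+im['fx']*c[0]*k, im['cy']+im['fy']*c[1]*k
    return im['cx']+im['fx']*c[0]/c[2], im['cy']+im['fy']*c[1]/c[2]
E
python3 - <<'E'
from h import *
o=ctrl.get_obs(); print(o, ctrl.grasp_offset)
for n in ['top','side','wrist']:
    im=grab(n); cv2.imwrite(f'pics/{n}0.png',im['frame']); np.save(f'pics/{n}0.npy',im,allow_pickle=True); print(n,im['fx'],im['cx'],im['cy'],im['pose'].round(3).tolist())
E
```

```text
{'clock': 0.0, 'joint_positions': array([ 1.17201311e+00,  3.42732409e-01,  1.52501026e+00, -2.32754679e-06,
        1.27536456e+00, -1.46016386e-01]), 'dq': array([ 0.0009314 , -0.00052418, -0.00158039, -0.00235675, -0.00152762,
       -0.00041934]), 'effort': array([-1.90928884e-03, -4.33684373e+01, -2.46008384e+01, -3.54849344e-04,
        8.12462764e-03,  1.64818499e-05]), 'tool_pos': array([0.13112963, 0.50796058, 0.23062328]), 'ee_rot': array([-2.02670365e-04,  1.26046862e-01,  9.92023999e-01, -7.29661138e-04]), 'wrist_force': array([-0.290686  ,  0.33789429, -0.29406123]), 'torque': array([-0.03319352, -0.02010916,  0.00070943]), 'grasp_force': 0.0, 'grip_width': 0.0849816231066057} 0.0187
top 625.1791710063688 325.9469755461212 240.340324628924 [[0.003, -0.991, 0.13, 0.329], [-1.0, -0.0, 0.021, 0.066], [-0.021, -0.13, -0.991, 1.487], [0.0, 0.0, 0.0, 1.0]]
side 571.6509431986536 326.2962198633721 245.71861710441726 [[-0.999, 0.01, -0.034, 0.571], [0.034, 0.534, -0.845, 1.31], [0.009, -0.845, -0.534, 0.837], [0.0, 0.0, 0.0, 1.0]]
wrist 371.64829954431775 322.4716545491306 238.12301132956495 [[0.251, 0.92, 0.301, 0.052], [0.968, -0.238, -0.08, 0.529], [-0.002, 0.312, -0.95, 0.374], [0.0, 0.0, 0.0, 1.0]]
```

View pics/top0.png

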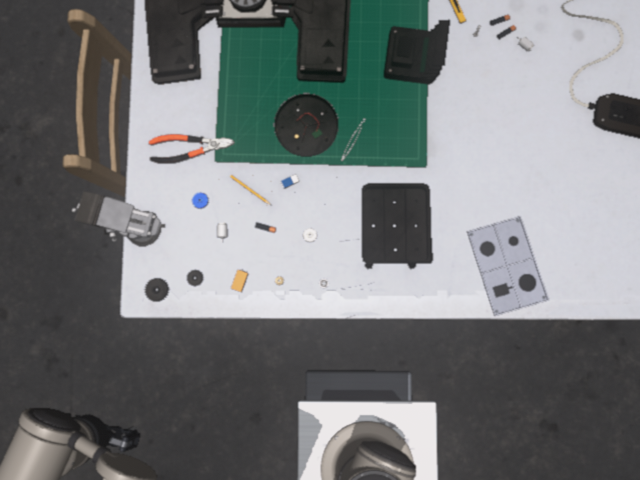

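View pics/side0.png

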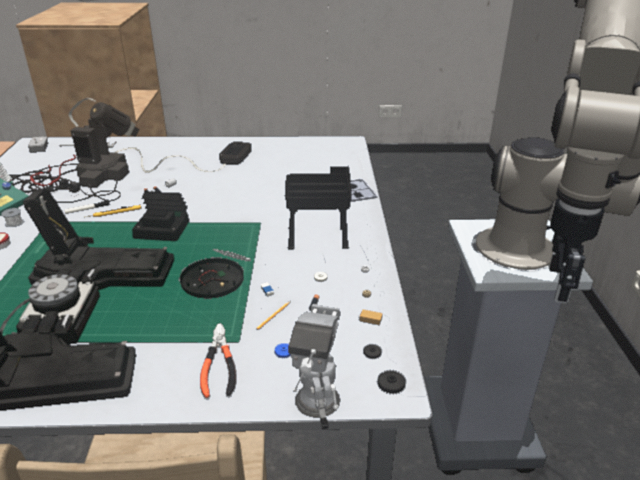

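View pics/wrist0.png

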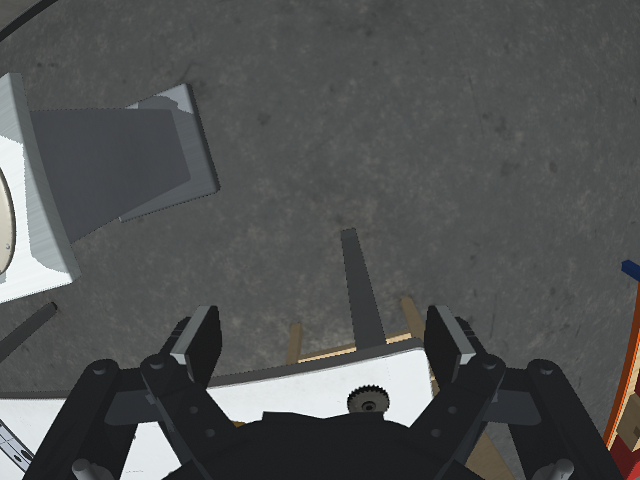

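The top view shows:
- **Black gears:** (195,277) is the smaller and (157,289) the larger. The blue one is at (200,200).
- **Other kit parts:** white gear (310,235), brass gear (280,280), motor (222,230). There is another motor-like part at (525,43), far off.
- **To leave alone:** bearing (324,283), round cell (265,227), block battery (240,280).
- **Tray:** (508,265), with its disc outlines and the motor outline visible. The rack is at (397,224).

The wrist view shows only the black gear (368,400).

```bash
python3 - <<'E'
from h import *
im=np.load('pics/top0.npy',allow_pickle=True).item(); f=im['frame']
for n,u,v,z in [('blk',195,277,.01),('blkL',157,289,.01),('blue',200,200,.01),('white',310,235,.01),('brass',280,280,.01),('bearing',324,283,.008),('motor',222,230,.012),('cell',265,227,.007),('block',240,280,.018),('rack',397,224,.166),
 ('c1',467,232,.009),('c2',519,217,.009),('c3',548,299,.009),('c4',494,314,.009),('d34?',487,248,.003),('d22',513,241,.003),('d40',528,283,.003),('mot',502,290,.003),('farmotor',525,43,.01)]:
    print(n,pt(im,u,v,z).round(3))
a=cv2.resize(f[180:320,130:340],None,fx=3.8,fy=3.8,interpolation=cv2.INTER_CUBIC)
cv2.imwrite('pics/crop1.png',a)
# tray dark blobs
g=cv2.cvtColor(f,cv2.COLOR_BGR2GRAY); m=np.zeros_like(g); m[215:315,465:550]=(g[215:315,465:550]<70)*255
n,l,s,c=cv2.connectedComponentsWithStats(m)
for i in range(1,n):
    if s[i,4]>20: print(s[i],c[i],pt(im,*c[i],.003).round(4))
E
```

```text
blk [0.435 0.408 0.01 ]
blkL [0.406 0.498 0.01 ]
blue [0.621 0.402 0.01 ]
white [0.536 0.135 0.01 ]
brass [0.428 0.206 0.01 ]
bearing [0.421 0.101 0.008]
motor [0.547 0.346 0.012]
cell [0.555 0.244 0.007]
block [0.427 0.299 0.018]
rack [ 0.537 -0.058  0.166]
c1 [ 0.543 -0.238  0.009]
c2 [ 0.579 -0.363  0.009]
c3 [ 0.385 -0.423  0.009]
c4 [ 0.349 -0.296  0.009]
d34? [ 0.505 -0.286  0.003]
d22 [ 0.522 -0.348  0.003]
d40 [ 0.422 -0.379  0.003]
mot [ 0.406 -0.318  0.003]
farmotor [ 1.014 -0.393  0.01 ]
[520 275  15  15 169] [527.14201183 282.11242604] [ 0.4244 -0.3776  0.003 ]
```

View pics/crop1.png

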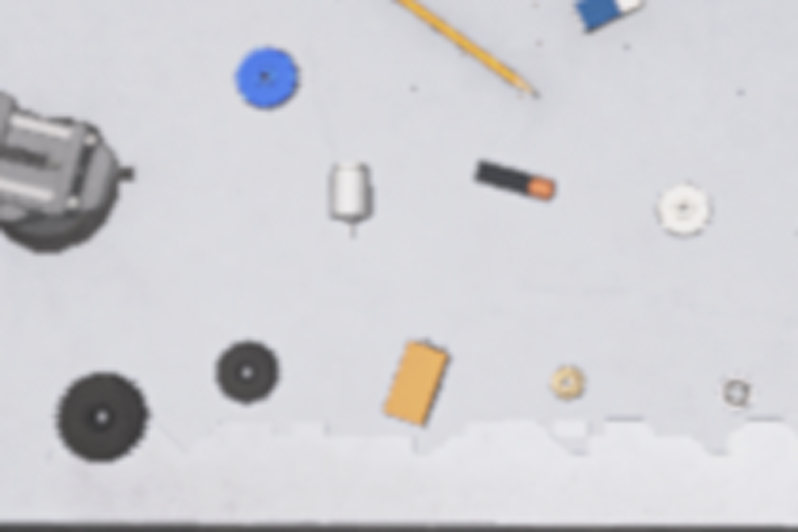

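>>> {"name": "move_arm", "arguments": {"motion": [{"dx": 30,"dy": -25,"dz": 10,"rz": -0.1},{"dx": 60,"dy": -50,"dz": 20,"rz": -0.2},{"dx": 90,"dy": -75,"dz": 30,"rz": -0.3},{"dx": 120,"dy": -100,"dz": 30,"rz": -0.4},{"dx": 150,"dy": -125,"dz": 30,"rz": -0.5},{"dx": 180,"dy": -150,"dz": 30,"rz": -0.6},{"dx": 210,"dy": -175,"dz": 30,"rz": -0.7},{"dx": 240,"dy": -200,"dz": 30,"rz": -0.8}], "gripper": 1}}

```text
schema error: expected keys dx, dy, dz, rx, ry, rz
```

>>> {"name": "move_arm", "arguments": {"motion": [{"dx": 30,"dy": -30,"dz": 0,"rz": -0.09},{"dx": 60,"dy": -60,"dz": 0,"rz": -0.18},{"dx": 90,"dy": -80,"dz": 0,"rz": -0.255},{"dx": 100,"dy": -88,"dz": 0,"rz": -0.255},{"dx": 100,"dy": -88,"dz": 0,"rz": -0.255},{"dx": 100,"dy": -88,"dz": 0,"rz": -0.255},{"dx": 100,"dy": -88,"dz": 0,"rz": -0.255},{"dx": 100,"dy": -88,"dz": 0,"rz": -0.255}]}}

```text
schema error: expected keys dx, dy, dz, rx, ry, rz
```

```bash
python3 - <<'E'
from h import *
o=ctrl.get_obs(); print(o['clock'],o['tool_pos'],o['ee_rot'],o['joint_positions'])
im=grab('wrist'); cv2.imwrite('pics/w1.png',im['frame']); np.save('pics/w1.npy',im,allow_pickle=True)
p=o['tool_pos'].copy(); print(proj(im,p),proj(im,[p[0],p[1],0]))
for n,q in dict(blk=(.435,.408),white=(.536,.135),brass=(.428,.206),bearing=(.421,.101),motor=(.547,.346)).items(): print(n,np.round(proj(im,[*q,.01])))
E
```

```text
0.15 [0.13116874 0.50805309 0.23080041] [-1.59394776e-04  1.26057777e-01  9.92022744e-01 -5.34797661e-04] [ 1.17199990e+00  3.42543359e-01  1.52478390e+00  2.01368865e-05
  1.27538132e+00 -1.46014181e-01]
(np.float64(322.87683216307374), np.float64(312.71892721818136)) (np.float64(322.9875039488527), np.float64(200.03495912965604))
blk [308. 430.]
white [175. 480.]
brass [181. 439.]
bearing [127. 438.]
motor [290. 478.]
```

View pics/w1.png

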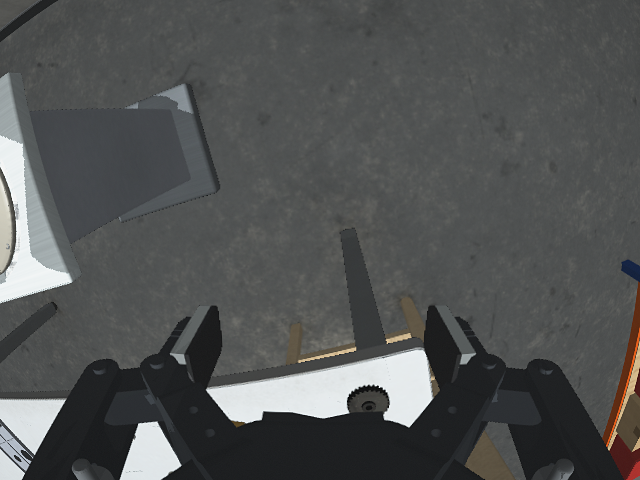

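The moves were refused because every row needs all six keys, so this picture matches the first. The gear at (368,400) is the large black one.

>>> {"name": "move_arm", "arguments": {"motion": [{"dx": 30,"dy": -25,"dz": 10,"rx": 0,"ry": 0,"rz": -0.1},{"dx": 60,"dy": -50,"dz": 20,"rx": 0,"ry": 0,"rz": -0.2},{"dx": 90,"dy": -75,"dz": 30,"rx": 0,"ry": 0,"rz": -0.3},{"dx": 120,"dy": -100,"dz": 30,"rx": 0,"ry": 0,"rz": -0.4},{"dx": 150,"dy": -125,"dz": 30,"rx": 0,"ry": 0,"rz": -0.5},{"dx": 180,"dy": -150,"dz": 30,"rx": 0,"ry": 0,"rz": -0.6},{"dx": 210,"dy": -175,"dz": 30,"rx": 0,"ry": 0,"rz": -0.7},{"dx": 240,"dy": -200,"dz": 30,"rx": 0,"ry": 0,"rz": -0.8}], "gripper": 1}}

```text
clock: 0.87
tool_pos: [0.3724, 0.3068, 0.2614]
ee_rot: [0.0, 0.505, 0.863, 0.0]
wrist_force: [0.8, 0.6, -0.1]
grip_width: 0.0855
grasp_force: 0.0
```

>>> {"name": "move_arm", "arguments": {"motion": [{"dx": 30,"dy": -30,"dz": 0,"rx": 0,"ry": 0,"rz": -0.09},{"dx": 60,"dy": -60,"dz": 0,"rx": 0,"ry": 0,"rz": -0.18},{"dx": 90,"dy": -80,"dz": 0,"rx": 0,"ry": 0,"rz": -0.255},{"dx": 100,"dy": -88,"dz": 0,"rx": 0,"ry": 0,"rz": -0.255},{"dx": 100,"dy": -88,"dz": 0,"rx": 0,"ry": 0,"rz": -0.255},{"dx": 100,"dy": -88,"dz": 0,"rx": 0,"ry": 0,"rz": -0.255},{"dx": 100,"dy": -88,"dz": 0,"rx": 0,"ry": 0,"rz": -0.255},{"dx": 100,"dy": -88,"dz": 0,"rx": 0,"ry": 0,"rz": -0.255}]}}

```text
clock: 1.53
tool_pos: [0.4701, 0.2215, 0.2614]
ee_rot: [-0.0, 0.607, 0.794, 0.0]
wrist_force: [0.0, -0.3, 0.5]
grip_width: 0.0856
grasp_force: 0.0
```

```bash
python3 - <<'E'
from h import *
o=ctrl.get_obs(); print(o['clock'],o['tool_pos'],o['ee_rot'],o['joint_positions'])
im=grab('wrist'); cv2.imwrite('pics/w2.png',im['frame']); np.save('pics/w2.npy',im,allow_pickle=True)
p=o['tool_pos'].copy(); print(proj(im,p),proj(im,[p[0],p[1],0]))
for n,q in dict(blk=(.435,.408),white=(.536,.135),brass=(.428,.206),bearing=(.421,.101),motor=(.547,.346)).items(): print(n,np.round(proj(im,[*q,.01])))
E
```

```text
1.5333 [0.47014605 0.22145865 0.2614254 ] [-1.67308156e-04  6.07330013e-01  7.94449638e-01  2.05483143e-05] [2.92489610e-01 3.10029345e-01 1.48582881e+00 3.02936633e-04
 1.34589714e+00 2.70166333e-02]
(np.float64(325.59238634689694), np.float64(311.16036794932194)) (np.float64(323.7701633053734), np.float64(193.42681806592404))
blk [338.  21.]
white [359. 280.]
brass [283. 199.]
bearing [257. 282.]
motor [424. 105.]
```

View pics/w2.png

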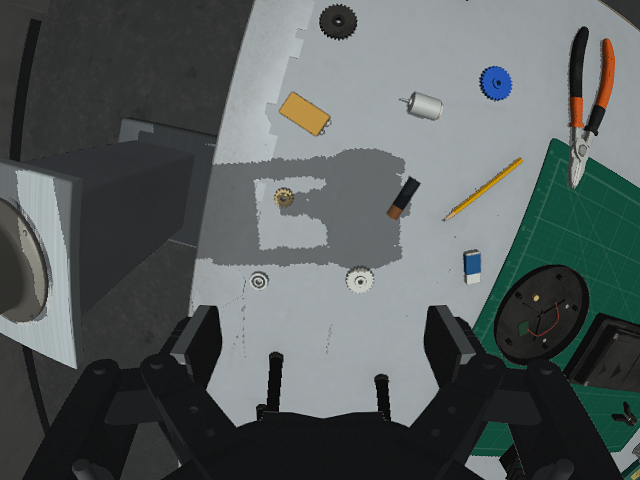

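The wrist view shows:
- **Kit parts:** brass gear with hub (284,198), white gear (360,280), black gear (338,21), motor (426,106) with its shaft towards (402,101).
- **To leave alone:** bearing, a plain ring, (259,281); cell (404,198); battery (305,113); blue gear (496,83).

Next I'll measure them.

```bash
cat >> h.py <<'E'
def blob(im,u,v,w,fn,z,out=None):
    """largest blob of fn(hsv,gray) in window round u,v -> min enclosing circle centre, box, world"""
    f=im['frame']; u,v=int(u),int(v); y0,x0=max(v-w,0),max(u-w,0)
    c=f[y0:v+w,x0:u+w]; h=cv2.cvtColor(c,cv2.COLOR_BGR2HSV)
    m=fn(h.astype(int)).astype(np.uint8)*255
    m=cv2.morphologyEx(m,cv2.MORPH_CLOSE,np.ones((3,3)))
    k=max(cv2.findContours(m,cv2.RETR_EXTERNAL,cv2.CHAIN_APPROX_NONE)[0],key=cv2.contourArea).reshape(-1,2)+[x0,y0]
    P=np.array([pt(im,a,b,z)[:2] for a,b in k])*1000
    (cx,cy),r=cv2.minEnclosingCircle(P.astype(np.float32)); rect=cv2.minAreaRect(P.astype(np.float32))
    return dict(c=(round(cx,1),round(cy,1)),r=round(r,1),rect=[np.round(x,1) for x in rect],mean=P.mean(0).round(1),pts=P)
E
python3 - <<'E'
from h import *
im=np.load('pics/w2.npy',allow_pickle=True).item()
f=im['frame']
for q in [(284,198),(284,215),(276,198),(360,272),(360,300),(426,106),(338,12),(430,130)]: print(q,cv2.cvtColor(f[q[1]:q[1]+1,q[0]:q[0]+1],cv2.COLOR_BGR2HSV).ravel())
sh=lambda b:{k:v for k,v in b.items() if k!='pts'}
print('brass',sh(blob(im,284,198,20,lambda h:(h[...,1]>70),.007)))
print('black',sh(blob(im,338,22,26,lambda h:(h[...,2]<110),.006)))
print('white',sh(blob(im,360,280,22,lambda h:(h[...,1]<14)&(h[...,2]>180)|(h[...,2]<90),.006)))
cv2.imwrite('pics/wc.png',np.hstack([cv2.resize(f[b-25:b+25,a-25:a+25],(400,400),interpolation=0) for a,b in [(360,280),(424,106)]]))
E
```

```text
(284, 198) [100  20 113]
(284, 215) [ 98  14 143]
(276, 198) [ 21  86 170]
(360, 272) [ 40  11 203]
(360, 300) [ 99  15 169]
(426, 106) [ 60   4 196]
(338, 12) [30 16 48]
(430, 130) [100  14 169]
brass {'c': (427.9, 207.3), 'r': 10.5, 'rect': [array([428.2, 207.3]), array([19.7, 19.7]), np.float64(31.6)], 'mean': array([427.9, 207.5])}
black {'c': (434.8, 407.9), 'r': 21.0, 'rect': [array([434.9, 407.9]), array([40.2, 40.7]), np.float64(46.5)], 'mean': array([434.9, 408.4])}
white {'c': (536.9, 134.8), 'r': 18.4, 'rect': [array([537.4, 135.6]), array([33.1, 35.6]), np.float64(36.3)], 'mean': array([537.3, 135.2])}
```

View pics/wc.png

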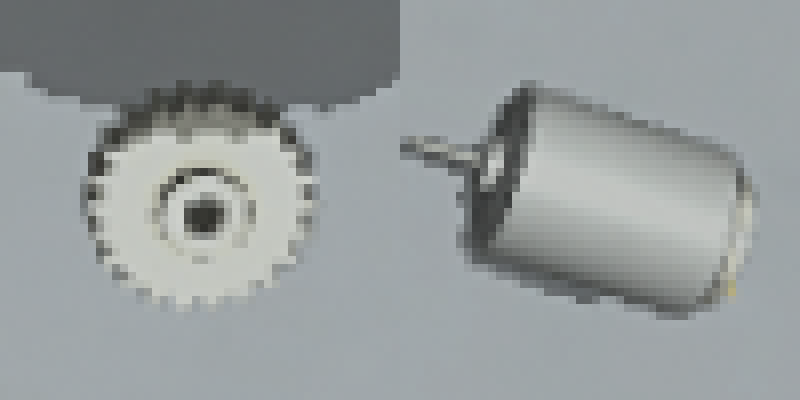

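The white gear centre is at about (360,280) and its teeth are visible. The motor can is at (425,106), with its shaft to the left. Sizes match the description, so I'll pick the brass gear.

>>> {"name": "move_arm", "arguments": {"motion": [{"dx": -15,"dy": -5,"dz": -35,"rx": 0,"ry": 0,"rz": 0},{"dx": -30,"dy": -10,"dz": -70,"rx": 0,"ry": 0,"rz": 0},{"dx": -42,"dy": -14,"dz": -110,"rx": 0,"ry": 0,"rz": 0},{"dx": -42,"dy": -14,"dz": -150,"rx": 0,"ry": 0,"rz": 0},{"dx": -42,"dy": -14,"dz": -190,"rx": 0,"ry": 0,"rz": 0},{"dx": -42,"dy": -14,"dz": -225,"rx": 0,"ry": 0,"rz": 0},{"dx": -42,"dy": -14,"dz": -250,"rx": 0,"ry": 0,"rz": 0},{"dx": -42,"dy": -14,"dz": -258,"rx": 0,"ry": 0,"rz": 0}], "gripper": 0, "newtons": 25}}

```text
clock: 2.25
tool_pos: [0.4265, 0.2064, 0.0003]
ee_rot: [-0.002, 0.608, 0.794, -0.002]
wrist_force: [-0.4, -0.7, -0.1]
grip_width: 0.0427
grasp_force: 0.0
```

>>> {"name": "move_arm", "arguments": {"motion": [{"dx": 0,"dy": 0,"dz": 0,"rx": 0,"ry": 0,"rz": 0},{"dx": 0,"dy": 0,"dz": 0,"rx": 0,"ry": 0,"rz": 0},{"dx": 0,"dy": 0,"dz": 0,"rx": 0,"ry": 0,"rz": 0},{"dx": 0,"dy": 0,"dz": 0,"rx": 0,"ry": 0,"rz": 0},{"dx": 0,"dy": 0,"dz": 0,"rx": 0,"ry": 0,"rz": 0},{"dx": 0,"dy": 0,"dz": 0,"rx": 0,"ry": 0,"rz": 0},{"dx": 0,"dy": 0,"dz": 0,"rx": 0,"ry": 0,"rz": 0},{"dx": 0,"dy": 0,"dz": 0,"rx": 0,"ry": 0,"rz": 0}], "gripper": -1}}

```text
clock: 2.92
tool_pos: [0.4297, 0.2065, 0.004]
ee_rot: [0.0, 0.608, 0.794, 0.001]
wrist_force: [-0.3, 0.3, 5.9]
grip_width: 0.0199
grasp_force: 25.0
```

>>> {"name": "move_arm", "arguments": {"motion": [{"dx": 0,"dy": 0,"dz": 10,"rx": 0,"ry": 0,"rz": 0},{"dx": 0,"dy": 0,"dz": 45,"rx": 0,"ry": 0,"rz": 0},{"dx": 0,"dy": 0,"dz": 85,"rx": 0,"ry": 0,"rz": 0},{"dx": 0,"dy": 0,"dz": 125,"rx": 0,"ry": 0,"rz": 0},{"dx": 0,"dy": 0,"dz": 165,"rx": 0,"ry": 0,"rz": 0},{"dx": 0,"dy": -10,"dz": 205,"rx": 0,"ry": 0,"rz": 0},{"dx": 4,"dy": -40,"dz": 230,"rx": 0,"ry": 0,"rz": 0},{"dx": 8,"dy": -76,"dz": 240,"rx": 0,"ry": 0,"rz": 0}]}}

```text
clock: 3.58
tool_pos: [0.4384, 0.1309, 0.2483]
ee_rot: [0.003, 0.607, 0.795, 0.003]
wrist_force: [1.6, -0.8, -0.3]
grip_width: 0.0195
grasp_force: 24.6
```

>>> {"name": "move_arm", "arguments": {"motion": [{"dx": 4,"dy": -40,"dz": 5,"rx": 0,"ry": 0,"rz": 0},{"dx": 8,"dy": -80,"dz": 10,"rx": 0,"ry": 0,"rz": 0},{"dx": 12,"dy": -120,"dz": 15,"rx": 0,"ry": 0,"rz": 0},{"dx": 16,"dy": -160,"dz": 18,"rx": 0,"ry": 0,"rz": 0},{"dx": 20,"dy": -200,"dz": 18,"rx": 0,"ry": 0,"rz": 0},{"dx": 24,"dy": -240,"dz": 18,"rx": 0,"ry": 0,"rz": 0},{"dx": 28,"dy": -280,"dz": 18,"rx": 0,"ry": 0,"rz": 0},{"dx": 32,"dy": -320,"dz": 18,"rx": 0,"ry": 0,"rz": 0}]}}

```text
clock: 4.25
tool_pos: [0.4686, -0.1915, 0.262]
ee_rot: [0.0, 0.608, 0.794, 0.0]
wrist_force: [0.4, -0.1, -0.4]
grip_width: 0.0199
grasp_force: 24.6
```

>>> {"name": "move_arm", "arguments": {"motion": [{"dx": 0,"dy": -40,"dz": 0,"rx": 0,"ry": 0,"rz": 0},{"dx": 0,"dy": -75,"dz": 0,"rx": 0,"ry": 0,"rz": 0},{"dx": 0,"dy": -100,"dz": 0,"rx": 0,"ry": 0,"rz": 0},{"dx": 0,"dy": -110,"dz": 0,"rx": 0,"ry": 0,"rz": 0},{"dx": 0,"dy": -110,"dz": 0,"rx": 0,"ry": 0,"rz": 0},{"dx": 0,"dy": -110,"dz": 0,"rx": 0,"ry": 0,"rz": 0},{"dx": 0,"dy": -110,"dz": 0,"rx": 0,"ry": 0,"rz": 0},{"dx": 0,"dy": -110,"dz": 0,"rx": 0,"ry": 0,"rz": 0}]}}

```text
clock: 4.92
tool_pos: [0.4695, -0.298, 0.2617]
ee_rot: [-0.0, 0.608, 0.794, 0.0]
wrist_force: [-0.0, -0.0, -0.7]
grip_width: 0.0197
grasp_force: 24.6
```

```bash
python3 - <<'E'
from h import *
o=ctrl.get_obs(); print(o['clock'],o['tool_pos'],o['ee_rot'],o['grip_width'],o['wrist_force'])
im=grab('wrist'); cv2.imwrite('pics/w3.png',im['frame']); np.save('pics/w3.npy',im,allow_pickle=True)
p=o['tool_pos'].copy(); print(proj(im,p),proj(im,[p[0],p[1],0]))
E
```

```text
4.9167 [ 0.46949794 -0.2979809   0.26168615] [-2.07727822e-05  6.07540690e-01  7.94288536e-01  1.75456873e-04] 0.019744927112309272 [-0.04391266 -0.0345713  -0.73759102]
(np.float64(325.5927301254109), np.float64(311.15780835764156)) (np.float64(323.669354687206), np.float64(193.3696076360751))
```

View pics/w3.png

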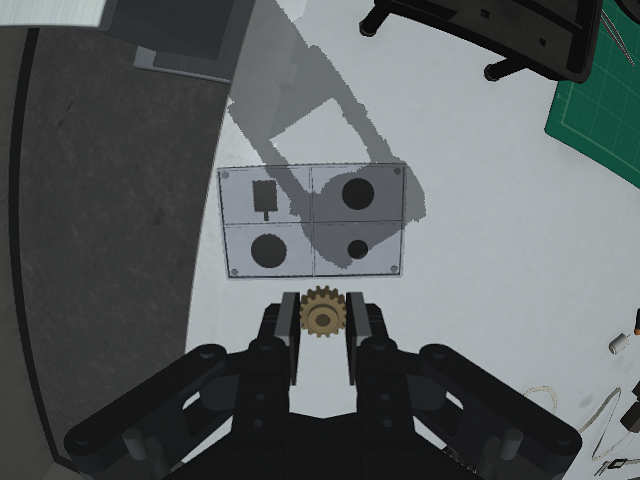

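The picture shows the brass gear held between the pads at (323,312). The tray outlines are the 34 mm disc (357,194), the 22 mm disc (358,249), the 40 mm disc (268,250) and the motor (265,196).

```bash
python3 - <<'E'
from h import *
im=np.load('pics/w3.npy',allow_pickle=True).item()
W=[];T=[]
for n,u,v,t in [('22',358,249,(32.5,51.5)),('34',357,194,(-32.5,51.5)),('40',268,250,(32.5,-51.5)),('mot',265,196,(-32.5,-51.5))]:
    b=blob(im,u,v,25,lambda h:h[...,2]<55,.003); print(n,b['c'],b['r'],b['rect'],b['mean'])
    if n!='mot': W.append(b['c']);T.append(t)
W=np.array(W);T=np.array(T,float)
# rigid fit via complex
w=W@[1,1j];t=T@[1,1j]; k=np.vdot(t-t.mean(),w-w.mean())/np.vdot(t-t.mean(),t-t.mean()); s=abs(k); k/=s
o=w.mean()-k*t.mean(); print('scale',s,'ang',np.degrees(np.angle(k)),'orig',o,'res',np.abs(w-o-k*t))
for q in [(32.5,51.5),(-32.5,51.5),(32.5,-51.5),(-32.5,-51.5)]: print(q,np.round(o+k*complex(*q),1))
f=im['frame'];g=cv2.cvtColor(f[280:345,296:350],cv2.COLOR_BGR2HSV)
b=blob(im,323,312,30,lambda h:(h[...,1]>60)&(h[...,0]<35),.2617); print(b['c'],b['r'],b['mean'])
E
```

```text
22 (523.8, -349.9) 11.6 [array([ 524., -350.]), array([22.1, 22.1]), np.float64(16.4)] [ 523.7 -349.9]
34 (505.4, -287.9) 17.8 [array([ 505.5, -287.8]), array([34.5, 35. ]), np.float64(15.8)] [ 505.4 -287.8]
40 (425.1, -379.3) 20.7 [array([ 424.7, -379.7]), array([40.1, 39.6]), np.float64(15.0)] [ 425.1 -378.9]
mot (413.2, -338.5) 5.4 [array([ 412.7, -338.6]), array([ 3.4, 10.6]), np.float64(12.8)] [ 413.2 -338.7]
scale 0.9986938138828626 ang -73.49245920924047 orig (465.22936976012176-333.52428757739057j) res [0.15694557 0.17171589 0.0223955 ]
(32.5, 51.5) (523.8-350.1j)
(-32.5, 51.5) (505.4-287.7j)
(32.5, -51.5) (425.1-379.3j)
(-32.5, -51.5) (406.6-317j)
(468.3, -298.7) 12.9 [ 468.2 -298.5]
```

>>> {"name": "move_arm", "arguments": {"motion": [{"dx": 20,"dy": -18,"dz": -20,"rx": 0,"ry": 0,"rz": 0.02},{"dx": 40,"dy": -38,"dz": -40,"rx": 0,"ry": 0,"rz": 0.02},{"dx": 56,"dy": -53,"dz": -70,"rx": 0,"ry": 0,"rz": 0.02},{"dx": 56,"dy": -53,"dz": -105,"rx": 0,"ry": 0,"rz": 0.02},{"dx": 56,"dy": -53,"dz": -140,"rx": 0,"ry": 0,"rz": 0.02},{"dx": 56,"dy": -53,"dz": -175,"rx": 0,"ry": 0,"rz": 0.02},{"dx": 56,"dy": -53,"dz": -205,"rx": 0,"ry": 0,"rz": 0.02},{"dx": 56,"dy": -53,"dz": -225,"rx": 0,"ry": 0,"rz": 0.02}]}}

```text
clock: 5.63
tool_pos: [0.5244, -0.3504, 0.0331]
ee_rot: [-0.002, 0.6, 0.8, 0.0]
wrist_force: [-0.1, 1.1, 0.8]
grip_width: 0.0197
grasp_force: 24.6
```

>>> {"name": "move_arm", "arguments": {"motion": [{"dx": 0,"dy": 0,"dz": -10,"rx": 0,"ry": 0,"rz": 0},{"dx": 0,"dy": 0,"dz": -18,"rx": 0,"ry": 0,"rz": 0},{"dx": 0,"dy": 0,"dz": -24,"rx": 0,"ry": 0,"rz": 0},{"dx": 0,"dy": 0,"dz": -27,"rx": 0,"ry": 0,"rz": 0},{"dx": 0,"dy": 0,"dz": -28,"rx": 0,"ry": 0,"rz": 0},{"dx": 0,"dy": 0,"dz": -28,"rx": 0,"ry": 0,"rz": 0},{"dx": 0,"dy": 0,"dz": -28,"rx": 0,"ry": 0,"rz": 0},{"dx": 0,"dy": 0,"dz": -28,"rx": 0,"ry": 0,"rz": 0}]}}

```text
clock: 6.3
tool_pos: [0.5257, -0.353, 0.0092]
ee_rot: [0.001, 0.6, 0.8, -0.0]
wrist_force: [0.7, 1.0, 0.5]
grip_width: 0.02
grasp_force: 24.6
```

>>> {"name": "move_arm", "arguments": {"motion": [{"dx": 0,"dy": 1,"dz": -1,"rx": 0,"ry": 0,"rz": 0},{"dx": 0,"dy": 2,"dz": -1.7,"rx": 0,"ry": 0,"rz": 0},{"dx": 0,"dy": 2,"dz": -1.7,"rx": 0,"ry": 0,"rz": 0},{"dx": 0,"dy": 2,"dz": -1.7,"rx": 0,"ry": 0,"rz": 0},{"dx": 0,"dy": 2,"dz": -1.7,"rx": 0,"ry": 0,"rz": 0},{"dx": 0,"dy": 2,"dz": -1.7,"rx": 0,"ry": 0,"rz": 0},{"dx": 0,"dy": 2,"dz": -1.7,"rx": 0,"ry": 0,"rz": 0},{"dx": 0,"dy": 2,"dz": -1.7,"rx": 0,"ry": 0,"rz": 0}]}}

```text
clock: 6.97
tool_pos: [0.5255, -0.3509, 0.007]
ee_rot: [0.0, 0.6, 0.8, -0.0]
wrist_force: [-1.5, 0.0, 5.3]
grip_width: 0.0194
grasp_force: 25.1
```

>>> {"name": "move_arm", "arguments": {"motion": [{"dx": 0,"dy": 0,"dz": 0,"rx": 0,"ry": 0,"rz": 0},{"dx": 0,"dy": 0,"dz": 0,"rx": 0,"ry": 0,"rz": 0},{"dx": 0,"dy": 0,"dz": 0,"rx": 0,"ry": 0,"rz": 0},{"dx": 0,"dy": 0,"dz": 0,"rx": 0,"ry": 0,"rz": 0},{"dx": 0,"dy": 0,"dz": 10,"rx": 0,"ry": 0,"rz": 0},{"dx": 0,"dy": 0,"dz": 40,"rx": 0,"ry": 0,"rz": 0},{"dx": 0,"dy": 0,"dz": 80,"rx": 0,"ry": 0,"rz": 0},{"dx": 0,"dy": 0,"dz": 120,"rx": 0,"ry": 0,"rz": 0}], "gripper": -0.1}}

```text
clock: 7.63
tool_pos: [0.5247, -0.3501, 0.1277]
ee_rot: [-0.001, 0.6, 0.8, 0.0]
wrist_force: [1.2, -1.5, -0.5]
grip_width: 0.0382
grasp_force: 0.0
```

>>> {"name": "move_arm", "arguments": {"motion": [{"dx": -5,"dy": 5,"dz": 35,"rx": 0,"ry": 0,"rz": 0},{"dx": -15,"dy": 15,"dz": 70,"rx": 0,"ry": 0,"rz": 0},{"dx": -30,"dy": 30,"dz": 100,"rx": 0,"ry": 0,"rz": 0},{"dx": -45,"dy": 45,"dz": 125,"rx": 0,"ry": 0,"rz": 0},{"dx": -55,"dy": 55,"dz": 135,"rx": 0,"ry": 0,"rz": 0},{"dx": -55,"dy": 55,"dz": 135,"rx": 0,"ry": 0,"rz": 0},{"dx": -55,"dy": 55,"dz": 135,"rx": 0,"ry": 0,"rz": 0},{"dx": -55,"dy": 55,"dz": 135,"rx": 0,"ry": 0,"rz": 0}]}}

```text
clock: 8.3
tool_pos: [0.4704, -0.2958, 0.2609]
ee_rot: [-0.0, 0.6, 0.8, 0.0]
wrist_force: [-0.9, -0.0, 0.1]
grip_width: 0.0387
grasp_force: 0.0
```

```bash
python3 - <<'E'
from h import *
o=ctrl.get_obs(); print(o['clock'],o['tool_pos'],o['ee_rot'],o['grip_width'],o['wrist_force'])
im=grab('wrist'); cv2.imwrite('pics/w4.png',cv2.resize(im['frame'][140:320,180:440],None,fx=3,fy=3)); np.save('pics/w4.npy',im,allow_pickle=True)
u,v=map(int,proj(im,(.5238,-.3501,.009)))
b=blob(im,u,v,22,lambda h:(h[...,1]>60)&(h[...,0]<35),.01); print(b['c'],b['r'],b['mean'],b['rect'])
E
```

```text
8.3 [ 0.47035214 -0.29583766  0.26094431] [-3.68149044e-04  6.00336579e-01  7.99747370e-01  2.10439910e-05] 0.038655629708900775 [-0.88252279 -0.00767474  0.06985966]
(523.6, -350.2) 11.7 [ 523.4 -349.9] [array([ 523.6, -350.2]), array([21.3, 22.3]), np.float64(60.6)]
```

View pics/w4.png

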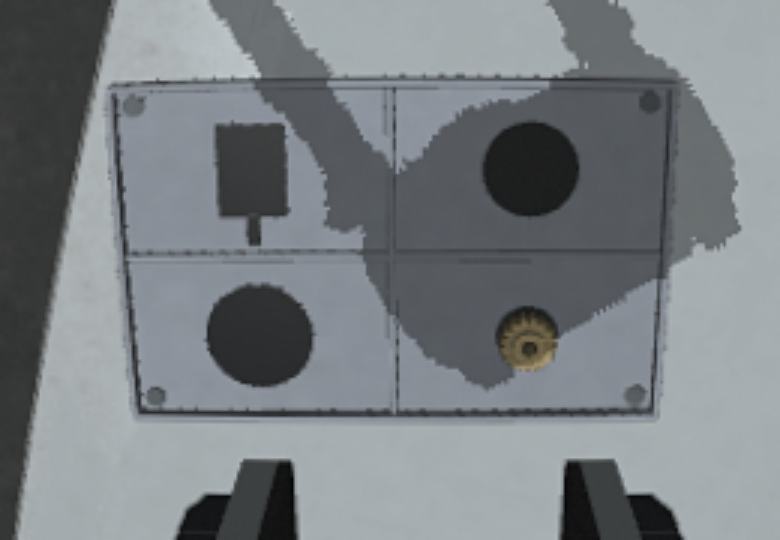

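The brass gear sits on its disc, within about 0.5 mm. Next is the white gear.

>>> {"name": "move_arm", "arguments": {"motion": [{"dx": 6,"dy": 40,"dz": 0,"rx": 0,"ry": 0,"rz": 0},{"dx": 12,"dy": 80,"dz": 0,"rx": 0,"ry": 0,"rz": 0},{"dx": 19,"dy": 120,"dz": 0,"rx": 0,"ry": 0,"rz": 0},{"dx": 25,"dy": 160,"dz": 0,"rx": 0,"ry": 0,"rz": 0},{"dx": 31,"dy": 200,"dz": 0,"rx": 0,"ry": 0,"rz": 0},{"dx": 38,"dy": 240,"dz": 0,"rx": 0,"ry": 0,"rz": 0},{"dx": 44,"dy": 280,"dz": 0,"rx": 0,"ry": 0,"rz": 0},{"dx": 50,"dy": 320,"dz": 0,"rx": 0,"ry": 0,"rz": 0}], "gripper": 0.5}}

```text
clock: 9.02
tool_pos: [0.5206, 0.0261, 0.2601]
ee_rot: [-0.001, 0.6, 0.8, -0.001]
wrist_force: [-0.1, -1.0, 0.3]
grip_width: 0.0642
grasp_force: 0.0
```

>>> {"name": "move_arm", "arguments": {"motion": [{"dx": 6,"dy": 40,"dz": 0,"rx": 0,"ry": 0,"rz": 0},{"dx": 12,"dy": 80,"dz": 0,"rx": 0,"ry": 0,"rz": 0},{"dx": 18,"dy": 111,"dz": -10,"rx": 0,"ry": 0,"rz": 0},{"dx": 18,"dy": 111,"dz": -45,"rx": 0,"ry": 0,"rz": 0},{"dx": 18,"dy": 111,"dz": -85,"rx": 0,"ry": 0,"rz": 0},{"dx": 18,"dy": 111,"dz": -125,"rx": 0,"ry": 0,"rz": 0},{"dx": 18,"dy": 111,"dz": -165,"rx": 0,"ry": 0,"rz": 0},{"dx": 18,"dy": 111,"dz": -200,"rx": 0,"ry": 0,"rz": 0}]}}

```text
clock: 9.68
tool_pos: [0.5372, 0.1353, 0.0576]
ee_rot: [-0.001, 0.6, 0.8, -0.001]
wrist_force: [0.8, -0.7, -0.4]
grip_width: 0.0639
grasp_force: 0.0
```

>>> {"name": "move_arm", "arguments": {"motion": [{"dx": 0,"dy": 0,"dz": -25,"rx": 0,"ry": 0,"rz": 0},{"dx": 0,"dy": 0,"dz": -40,"rx": 0,"ry": 0,"rz": 0},{"dx": 0,"dy": 0,"dz": -48,"rx": 0,"ry": 0,"rz": 0},{"dx": 0,"dy": 0,"dz": -50,"rx": 0,"ry": 0,"rz": 0},{"dx": 0,"dy": 0,"dz": -50,"rx": 0,"ry": 0,"rz": 0},{"dx": 0,"dy": 0,"dz": -50,"rx": 0,"ry": 0,"rz": 0},{"dx": 0,"dy": 0,"dz": -50,"rx": 0,"ry": 0,"rz": 0},{"dx": 0,"dy": 0,"dz": -50,"rx": 0,"ry": 0,"rz": 0}]}}

```text
clock: 10.35
tool_pos: [0.5391, 0.1354, 0.0128]
ee_rot: [0.001, 0.6, 0.8, 0.001]
wrist_force: [-1.0, 0.2, 0.6]
grip_width: 0.0642
grasp_force: 0.0
```

>>> {"name": "move_arm", "arguments": {"motion": [{"dx": 0,"dy": 0,"dz": -5,"rx": 0,"ry": 0,"rz": 0},{"dx": 0,"dy": 0,"dz": -9,"rx": 0,"ry": 0,"rz": 0},{"dx": 0,"dy": 0,"dz": -9,"rx": 0,"ry": 0,"rz": 0},{"dx": 0,"dy": 0,"dz": -9,"rx": 0,"ry": 0,"rz": 0},{"dx": 0,"dy": 0,"dz": -9,"rx": 0,"ry": 0,"rz": 0},{"dx": 0,"dy": 0,"dz": -9,"rx": 0,"ry": 0,"rz": 0},{"dx": 0,"dy": 0,"dz": -9,"rx": 0,"ry": 0,"rz": 0},{"dx": 0,"dy": 0,"dz": -9,"rx": 0,"ry": 0,"rz": 0}]}}

```text
clock: 11.02
tool_pos: [0.5384, 0.1353, 0.0027]
ee_rot: [0.0, 0.6, 0.8, 0.0]
wrist_force: [0.1, -0.8, -0.0]
grip_width: 0.0644
grasp_force: 0.0
```

>>> {"name": "move_arm", "arguments": {"motion": [{"dx": 0,"dy": 0,"dz": 0,"rx": 0,"ry": 0,"rz": 0},{"dx": 0,"dy": 0,"dz": 0,"rx": 0,"ry": 0,"rz": 0},{"dx": 0,"dy": 0,"dz": 0,"rx": 0,"ry": 0,"rz": 0},{"dx": 0,"dy": 0,"dz": 0,"rx": 0,"ry": 0,"rz": 0},{"dx": 0,"dy": 0,"dz": 0,"rx": 0,"ry": 0,"rz": 0},{"dx": 0,"dy": 0,"dz": 0,"rx": 0,"ry": 0,"rz": 0},{"dx": 0,"dy": 0,"dz": 0,"rx": 0,"ry": 0,"rz": 0},{"dx": 0,"dy": 0,"dz": 0,"rx": 0,"ry": 0,"rz": 0}], "gripper": -1}}

```text
clock: 11.68
tool_pos: [0.5383, 0.1353, 0.0029]
ee_rot: [0.0, 0.6, 0.8, 0.0]
wrist_force: [-1.2, -2.0, 5.5]
grip_width: 0.0318
grasp_force: 24.9
```

>>> {"name": "move_arm", "arguments": {"motion": [{"dx": 0,"dy": 0,"dz": 10,"rx": 0,"ry": 0,"rz": 0},{"dx": 0,"dy": 0,"dz": 45,"rx": 0,"ry": 0,"rz": 0},{"dx": 0,"dy": 0,"dz": 85,"rx": 0,"ry": 0,"rz": 0},{"dx": 0,"dy": 0,"dz": 125,"rx": 0,"ry": 0,"rz": 0},{"dx": 0,"dy": 0,"dz": 165,"rx": 0,"ry": 0,"rz": 0},{"dx": 0,"dy": 0,"dz": 205,"rx": 0,"ry": 0,"rz": 0},{"dx": 0,"dy": 0,"dz": 240,"rx": 0,"ry": 0,"rz": 0},{"dx": -3,"dy": -30,"dz": 260,"rx": 0,"ry": 0,"rz": 0}]}}

```text
clock: 12.35
tool_pos: [0.5365, 0.1086, 0.2677]
ee_rot: [0.002, 0.599, 0.801, 0.003]
wrist_force: [0.2, -0.7, -0.2]
grip_width: 0.0318
grasp_force: 25.0
```

>>> {"name": "move_arm", "arguments": {"motion": [{"dx": -3,"dy": -40,"dz": 0,"rx": 0,"ry": 0,"rz": 0},{"dx": -6,"dy": -80,"dz": 0,"rx": 0,"ry": 0,"rz": 0},{"dx": -9,"dy": -120,"dz": 0,"rx": 0,"ry": 0,"rz": 0},{"dx": -12,"dy": -160,"dz": 0,"rx": 0,"ry": 0,"rz": 0},{"dx": -15,"dy": -200,"dz": 0,"rx": 0,"ry": 0,"rz": 0},{"dx": -18,"dy": -240,"dz": 0,"rx": 0,"ry": 0,"rz": 0},{"dx": -21,"dy": -280,"dz": 0,"rx": 0,"ry": 0,"rz": 0},{"dx": -24,"dy": -320,"dz": 0,"rx": 0,"ry": 0,"rz": 0}]}}

```text
clock: 13.02
tool_pos: [0.5107, -0.2165, 0.2631]
ee_rot: [0.0, 0.6, 0.8, 0.0]
wrist_force: [1.6, 0.4, 0.1]
grip_width: 0.0322
grasp_force: 25.0
```

>>> {"name": "move_arm", "arguments": {"motion": [{"dx": -3,"dy": -40,"dz": 0,"rx": 0,"ry": 0,"rz": 0},{"dx": -5,"dy": -73,"dz": -15,"rx": 0,"ry": 0,"rz": 0},{"dx": -5,"dy": -73,"dz": -50,"rx": 0,"ry": 0,"rz": 0},{"dx": -5,"dy": -73,"dz": -90,"rx": 0,"ry": 0,"rz": 0},{"dx": -5,"dy": -73,"dz": -130,"rx": 0,"ry": 0,"rz": 0},{"dx": -5,"dy": -73,"dz": -170,"rx": 0,"ry": 0,"rz": 0},{"dx": -5,"dy": -73,"dz": -200,"rx": 0,"ry": 0,"rz": 0},{"dx": -5,"dy": -73,"dz": -220,"rx": 0,"ry": 0,"rz": 0}]}}

```text
clock: 13.68
tool_pos: [0.5047, -0.2866, 0.0394]
ee_rot: [-0.002, 0.6, 0.8, 0.0]
wrist_force: [-0.6, -0.2, -0.4]
grip_width: 0.0318
grasp_force: 25.0
```

>>> {"name": "move_arm", "arguments": {"motion": [{"dx": 0,"dy": 0,"dz": -10,"rx": 0,"ry": 0,"rz": 0},{"dx": 0,"dy": 0,"dz": -18,"rx": 0,"ry": 0,"rz": 0},{"dx": 0,"dy": 0,"dz": -24,"rx": 0,"ry": 0,"rz": 0},{"dx": 0,"dy": 0,"dz": -28,"rx": 0,"ry": 0,"rz": 0},{"dx": 0,"dy": 0,"dz": -30,"rx": 0,"ry": 0,"rz": 0},{"dx": 0,"dy": 0,"dz": -30,"rx": 0,"ry": 0,"rz": 0},{"dx": 0,"dy": 0,"dz": -30,"rx": 0,"ry": 0,"rz": 0},{"dx": 0,"dy": 0,"dz": -30,"rx": 0,"ry": 0,"rz": 0}]}}

```text
clock: 14.35
tool_pos: [0.5067, -0.288, 0.0134]
ee_rot: [0.001, 0.6, 0.8, 0.0]
wrist_force: [0.5, 0.1, 0.2]
grip_width: 0.0319
grasp_force: 25.0
```

>>> {"name": "move_arm", "arguments": {"motion": [{"dx": 0,"dy": 0,"dz": -4,"rx": 0,"ry": 0,"rz": 0},{"dx": 0,"dy": 0,"dz": -6,"rx": 0,"ry": 0,"rz": 0},{"dx": 0,"dy": 0,"dz": -7,"rx": 0,"ry": 0,"rz": 0},{"dx": 0,"dy": 0,"dz": -7,"rx": 0,"ry": 0,"rz": 0},{"dx": 0,"dy": 0,"dz": -7,"rx": 0,"ry": 0,"rz": 0},{"dx": 0,"dy": 0,"dz": -7,"rx": 0,"ry": 0,"rz": 0},{"dx": 0,"dy": 0,"dz": -7,"rx": 0,"ry": 0,"rz": 0},{"dx": 0,"dy": 0,"dz": -7,"rx": 0,"ry": 0,"rz": 0}]}}

```text
clock: 15.02
tool_pos: [0.5062, -0.2876, 0.0058]
ee_rot: [-0.0, 0.6, 0.8, 0.0]
wrist_force: [-1.4, 1.2, 5.6]
grip_width: 0.0321
grasp_force: 25.5
```

>>> {"name": "move_arm", "arguments": {"motion": [{"dx": 0,"dy": 0,"dz": 0,"rx": 0,"ry": 0,"rz": 0},{"dx": 0,"dy": 0,"dz": 0,"rx": 0,"ry": 0,"rz": 0},{"dx": 0,"dy": 0,"dz": 0,"rx": 0,"ry": 0,"rz": 0},{"dx": 0,"dy": 0,"dz": 0,"rx": 0,"ry": 0,"rz": 0},{"dx": 0,"dy": 0,"dz": 10,"rx": 0,"ry": 0,"rz": 0},{"dx": 0,"dy": 0,"dz": 40,"rx": 0,"ry": 0,"rz": 0},{"dx": 0,"dy": 0,"dz": 80,"rx": 0,"ry": 0,"rz": 0},{"dx": 0,"dy": 0,"dz": 120,"rx": 0,"ry": 0,"rz": 0}], "gripper": 0.1}}

```text
clock: 15.68
tool_pos: [0.5056, -0.2872, 0.1268]
ee_rot: [-0.001, 0.6, 0.8, 0.0]
wrist_force: [0.8, -0.8, -0.3]
grip_width: 0.0471
grasp_force: 0.0
```

>>> {"name": "move_arm", "arguments": {"motion": [{"dx": -5,"dy": 0,"dz": 35,"rx": 0,"ry": 0,"rz": 0},{"dx": -15,"dy": 0,"dz": 70,"rx": 0,"ry": 0,"rz": 0},{"dx": -25,"dy": 0,"dz": 100,"rx": 0,"ry": 0,"rz": 0},{"dx": -37,"dy": 0,"dz": 125,"rx": 0,"ry": 0,"rz": 0},{"dx": -37,"dy": 0,"dz": 135,"rx": 0,"ry": 0,"rz": 0},{"dx": -37,"dy": 0,"dz": 135,"rx": 0,"ry": 0,"rz": 0},{"dx": -37,"dy": 0,"dz": 135,"rx": 0,"ry": 0,"rz": 0},{"dx": -37,"dy": 0,"dz": 135,"rx": 0,"ry": 0,"rz": 0}]}}

```text
clock: 16.35
tool_pos: [0.4691, -0.2871, 0.2588]
ee_rot: [-0.001, 0.6, 0.8, 0.0]
wrist_force: [0.1, -1.0, -0.5]
grip_width: 0.0468
grasp_force: 0.0
```

```bash
python3 - <<'E'
from h import *
o=ctrl.get_obs(); print(o['clock'],o['tool_pos'],o['ee_rot'],o['grip_width'],o['wrist_force'])
im=grab('wrist'); cv2.imwrite('pics/w5.png',cv2.resize(im['frame'][140:320,180:440],None,fx=3,fy=3)); np.save('pics/w5.npy',im,allow_pickle=True)
u,v=map(int,proj(im,(.5054,-.2877,.006)))
b=blob(im,u,v,26,lambda h:(h[...,1]<18)&(h[...,2]>120),.009); print(b['c'],b['r'],b['mean'],b['rect'])
E
```

```text
16.35 [ 0.46908845 -0.2871488   0.25881093] [-1.46479475e-03  6.00251948e-01  7.99809615e-01  1.81776529e-04] 0.04681293916664702 [ 0.07555247 -0.96174936 -0.48969551]
(505.8, -289.2) 16.6 [ 506.1 -290.3] [array([ 505.4, -289.3]), array([31.8, 29.1]), np.float64(16.4)]
```

View pics/w5.png

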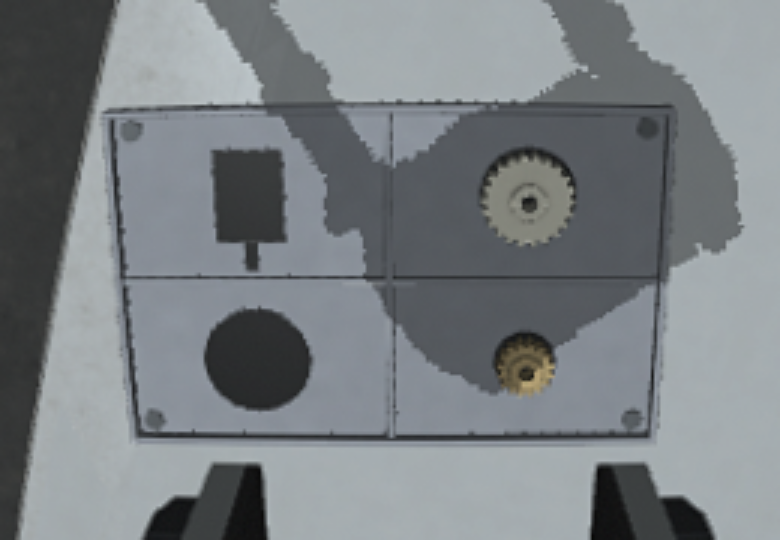

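The white gear also sits on its disc, with the brass one still in place. Next I'll go back, look at the black gear and motor from close by, then pick the black gear.

>>> {"name": "move_arm", "arguments": {"motion": [{"dx": 0,"dy": 40,"dz": 0,"rx": 0,"ry": 0,"rz": 0},{"dx": 0,"dy": 80,"dz": 0,"rx": 0,"ry": 0,"rz": 0},{"dx": 0,"dy": 120,"dz": 0,"rx": 0,"ry": 0,"rz": 0},{"dx": 0,"dy": 160,"dz": 0,"rx": 0,"ry": 0,"rz": 0},{"dx": 0,"dy": 200,"dz": 0,"rx": 0,"ry": 0,"rz": 0},{"dx": 0,"dy": 240,"dz": 0,"rx": 0,"ry": 0,"rz": 0},{"dx": 0,"dy": 280,"dz": 0,"rx": 0,"ry": 0,"rz": 0},{"dx": 0,"dy": 320,"dz": 0,"rx": 0,"ry": 0,"rz": 0}], "gripper": 0.6}}

```text
clock: 17.07
tool_pos: [0.4686, 0.0345, 0.2591]
ee_rot: [-0.001, 0.6, 0.8, -0.001]
wrist_force: [1.5, 0.7, 0.1]
grip_width: 0.0684
grasp_force: 0.0
```

>>> {"name": "move_arm", "arguments": {"motion": [{"dx": 0,"dy": 40,"dz": 0,"rx": 0,"ry": 0,"rz": 0},{"dx": 0,"dy": 80,"dz": 0,"rx": 0,"ry": 0,"rz": 0},{"dx": 0,"dy": 120,"dz": 0,"rx": 0,"ry": 0,"rz": 0},{"dx": 0,"dy": 160,"dz": 0,"rx": 0,"ry": 0,"rz": 0},{"dx": 0,"dy": 200,"dz": 0,"rx": 0,"ry": 0,"rz": 0},{"dx": 0,"dy": 240,"dz": 0,"rx": 0,"ry": 0,"rz": 0},{"dx": 0,"dy": 280,"dz": 0,"rx": 0,"ry": 0,"rz": 0},{"dx": 0,"dy": 300,"dz": 0,"rx": 0,"ry": 0,"rz": 0}]}}

```text
clock: 17.73
tool_pos: [0.468, 0.3366, 0.2583]
ee_rot: [-0.001, 0.599, 0.801, -0.001]
wrist_force: [0.4, -0.0, 0.1]
grip_width: 0.0683
grasp_force: 0.0
```

>>> {"name": "move_arm", "arguments": {"motion": [{"dx": 0,"dy": 20,"dz": 0,"rx": 0,"ry": 0,"rz": 0},{"dx": 0,"dy": 20,"dz": 0,"rx": 0,"ry": 0,"rz": 0},{"dx": 0,"dy": 20,"dz": 0,"rx": 0,"ry": 0,"rz": 0},{"dx": 0,"dy": 20,"dz": 0,"rx": 0,"ry": 0,"rz": 0},{"dx": 0,"dy": 20,"dz": 0,"rx": 0,"ry": 0,"rz": 0},{"dx": 0,"dy": 20,"dz": 0,"rx": 0,"ry": 0,"rz": 0},{"dx": 0,"dy": 20,"dz": 0,"rx": 0,"ry": 0,"rz": 0},{"dx": 0,"dy": 20,"dz": 0,"rx": 0,"ry": 0,"rz": 0}]}}

```text
clock: 18.4
tool_pos: [0.4695, 0.3517, 0.2608]
ee_rot: [0.0, 0.601, 0.799, 0.0]
wrist_force: [-0.3, 0.3, 0.3]
grip_width: 0.0681
grasp_force: 0.0
```

```bash
python3 - <<'E'
from h import *
o=ctrl.get_obs(); print(o['clock'],o['tool_pos'],o['ee_rot'],o['grip_width'],o['joint_positions'].round(2))
im=grab('wrist'); cv2.imwrite('pics/w6.png',im['frame']); np.save('pics/w6.npy',im,allow_pickle=True)
u,v=map(int,proj(im,(.435,.408,.006))); print(u,v)
b=blob(im,u,v,30,lambda h:(h[...,2]<110),.006); print(b['c'],b['r'],b['mean'],b['rect'])
print(proj(im,(.547,.346,.012)))
E
```

```text
18.4 [0.46952201 0.35172866 0.26083114] [1.08551765e-04 6.00710657e-01 7.99466493e-01 1.44197138e-04] 0.06808241736239946 [ 0.51  0.44  1.3  -0.    1.41  0.23]
307 136
(434.8, 408.5) 20.2 [434.4 408.2] [array([434.9, 408.1]), array([38.2, 38.7]), np.float64(15.6)]
(np.float64(389.57791373093585), np.float64(220.0392531879512))
```

View pics/w6.png

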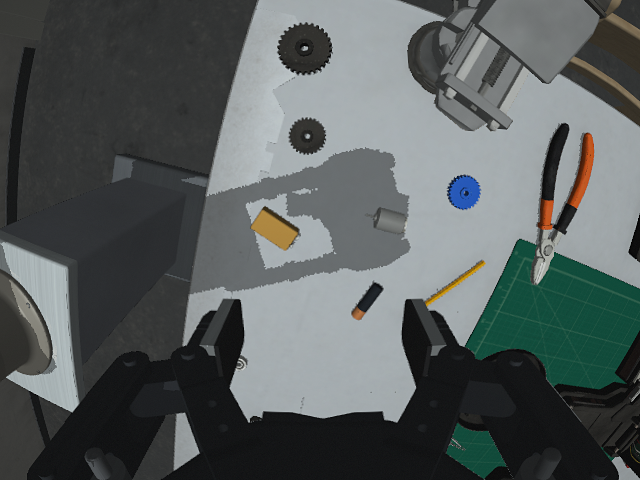

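The picture shows the smaller black gear at (308,136), well apart from the larger one (304,48) and the blue one (463,192). The motor is at (390,220) with its shaft at (370,214).

>>> {"name": "move_arm", "arguments": {"motion": [{"dx": -17,"dy": 29,"dz": -25,"rx": 0,"ry": 0,"rz": 0},{"dx": -33,"dy": 57,"dz": -50,"rx": 0,"ry": 0,"rz": 0},{"dx": -33,"dy": 57,"dz": -85,"rx": 0,"ry": 0,"rz": 0},{"dx": -33,"dy": 57,"dz": -125,"rx": 0,"ry": 0,"rz": 0},{"dx": -33,"dy": 57,"dz": -165,"rx": 0,"ry": 0,"rz": 0},{"dx": -33,"dy": 57,"dz": -200,"rx": 0,"ry": 0,"rz": 0},{"dx": -33,"dy": 57,"dz": -225,"rx": 0,"ry": 0,"rz": 0},{"dx": -33,"dy": 57,"dz": -240,"rx": 0,"ry": 0,"rz": 0}]}}

```text
clock: 19.12
tool_pos: [0.4348, 0.408, 0.0172]
ee_rot: [-0.001, 0.6, 0.8, -0.002]
wrist_force: [-0.3, -1.3, 0.0]
grip_width: 0.0688
grasp_force: 0.0
```

>>> {"name": "move_arm", "arguments": {"motion": [{"dx": 0,"dy": 0,"dz": -5,"rx": 0,"ry": 0,"rz": 0},{"dx": 0,"dy": 0,"dz": -7,"rx": 0,"ry": 0,"rz": 0},{"dx": 0,"dy": 0,"dz": -7,"rx": 0,"ry": 0,"rz": 0},{"dx": 0,"dy": 0,"dz": -7,"rx": 0,"ry": 0,"rz": 0},{"dx": 0,"dy": 0,"dz": -7,"rx": 0,"ry": 0,"rz": 0},{"dx": 0,"dy": 0,"dz": -7,"rx": 0,"ry": 0,"rz": 0},{"dx": 0,"dy": 0,"dz": -7,"rx": 0,"ry": 0,"rz": 0},{"dx": 0,"dy": 0,"dz": -7,"rx": 0,"ry": 0,"rz": 0}]}}

```text
clock: 19.78
tool_pos: [0.4365, 0.4095, 0.0142]
ee_rot: [0.0, 0.6, 0.8, 0.0]
wrist_force: [0.5, 0.2, -0.6]
grip_width: 0.0684
grasp_force: 0.0
```

```bash
python3 - <<'E'
from h import *
im=np.load('pics/w2.npy',allow_pickle=True).item()
a=pt(im,411.1,101.6,.012);b=pt(im,437.4,109.4,.012); print(a,b,np.linalg.norm(a-b),np.degrees(np.arctan2(*(b-a)[[1,0]])),(a+b)/2)
b=blob(im,425,106,22,lambda h:(h[...,1]<10)|(h[...,2]<125),.012); print('w2',b['rect'],b['c'])
im=np.load('pics/w6.npy',allow_pickle=True).item()
f=im['frame'][195:245,360:420]; h=cv2.cvtColor(f,cv2.COLOR_BGR2HSV); print(h[20:33:3,::5,1]); print(h[20:33:3,::5,2])
cv2.imwrite('pics/w6c.png',cv2.resize(f,None,fx=12,fy=12,interpolation=0))
E
```

```text
[0.53189346 0.34496799 0.012     ] [0.5620173  0.34629714 0.012     ] 0.030153144953176537 2.5264217643775377 [0.54695538 0.34563256 0.012     ]
w2 [array([545.2, 344.3]), array([45.5, 26.4]), np.float64(0.8)] (545.2, 347.4)
[[14 11  5  7  7  5  7  5  8 12 14 16]
 [18 16 18  6  6  8  7  7  5  8 14 16]
 [16 14 14  8  8  8  6  6  7 14 14 16]
 [16 16 16  8  7  8  6  6  6 13 14 17]
 [16 14 16  7  7  5  4  6  6  6 14 16]]
[[113  97  95  76 117 111 105 100  93 104 177 175]
 [113 112 114 131 131 123 116 111 105  92 178 178]
 [112 112 112  64 126 129 129 122 116 128 176 178]
 [112 112 112  61 117 121 124 126 126 174 178 179]
 [112 111 112  74 105 111 114 119 122 202 179 179]]
```

View pics/w6c.png

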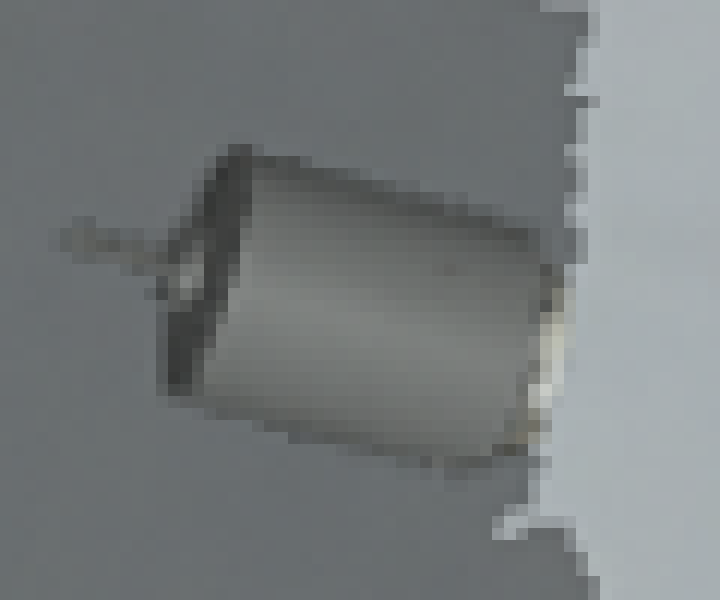

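The crop shows the can from its front face centre (205,270) to its rear face centre (522,352), with the shaft on the left. The arm is still at z = 14 mm, so I'll lower it and grip.

>>> {"name": "move_arm", "arguments": {"motion": [{"dx": 0,"dy": 0,"dz": -5,"rx": 0,"ry": 0,"rz": 0},{"dx": 0,"dy": 0,"dz": -9,"rx": 0,"ry": 0,"rz": 0},{"dx": 0,"dy": 0,"dz": -11,"rx": 0,"ry": 0,"rz": 0},{"dx": 0,"dy": 0,"dz": -11,"rx": 0,"ry": 0,"rz": 0},{"dx": 0,"dy": 0,"dz": -11,"rx": 0,"ry": 0,"rz": 0},{"dx": 0,"dy": 0,"dz": -11,"rx": 0,"ry": 0,"rz": 0},{"dx": 0,"dy": 0,"dz": -11,"rx": 0,"ry": 0,"rz": 0},{"dx": 0,"dy": 0,"dz": -11,"rx": 0,"ry": 0,"rz": 0}]}}

```text
clock: 20.45
tool_pos: [0.4364, 0.4094, 0.0028]
ee_rot: [0.0, 0.6, 0.8, 0.0]
wrist_force: [-0.8, 0.2, -0.2]
grip_width: 0.0682
grasp_force: 0.0
```

>>> {"name": "move_arm", "arguments": {"motion": [{"dx": 0,"dy": 0,"dz": 0,"rx": 0,"ry": 0,"rz": 0},{"dx": 0,"dy": 0,"dz": 0,"rx": 0,"ry": 0,"rz": 0},{"dx": 0,"dy": 0,"dz": 0,"rx": 0,"ry": 0,"rz": 0},{"dx": 0,"dy": 0,"dz": 0,"rx": 0,"ry": 0,"rz": 0},{"dx": 0,"dy": 0,"dz": 0,"rx": 0,"ry": 0,"rz": 0},{"dx": 0,"dy": 0,"dz": 0,"rx": 0,"ry": 0,"rz": 0},{"dx": 0,"dy": 0,"dz": 0,"rx": 0,"ry": 0,"rz": 0},{"dx": 0,"dy": 0,"dz": 0,"rx": 0,"ry": 0,"rz": 0}], "gripper": -1}}

```text
clock: 21.12
tool_pos: [0.4364, 0.4094, 0.0029]
ee_rot: [0.0, 0.6, 0.8, 0.0]
wrist_force: [-1.2, -1.3, 6.4]
grip_width: 0.0376
grasp_force: 25.1
```

```bash
python3 - <<'E'
from h import *
im=np.load('pics/w6.npy',allow_pickle=True).item()
a=pt(im,377.1,217.5,.012);b=pt(im,403.5,224.3,.012); print(a,b,np.linalg.norm(a-b),np.degrees(np.arctan2(*(b-a)[[1,0]])),(a+b)/2)
E
```

```text
[0.53264362 0.34479486 0.012     ] [0.56384722 0.34584052 0.012     ] 0.031221114556728807 1.9193159451420767 [0.54824542 0.34531769 0.012     ]
```

>>> {"name": "move_arm", "arguments": {"motion": [{"dx": 0,"dy": 0,"dz": 10,"rx": 0,"ry": 0,"rz": 0},{"dx": 0,"dy": 0,"dz": 45,"rx": 0,"ry": 0,"rz": 0},{"dx": 0,"dy": 0,"dz": 85,"rx": 0,"ry": 0,"rz": 0},{"dx": 0,"dy": -15,"dz": 120,"rx": 0,"ry": 0,"rz": 0},{"dx": 0,"dy": -35,"dz": 155,"rx": 0,"ry": 0,"rz": 0},{"dx": 0,"dy": -55,"dz": 190,"rx": 0,"ry": 0,"rz": 0},{"dx": 0,"dy": -75,"dz": 225,"rx": 0,"ry": 0,"rz": 0},{"dx": 0,"dy": -100,"dz": 255,"rx": 0,"ry": 0,"rz": 0}]}}

```text
clock: 21.78
tool_pos: [0.4361, 0.309, 0.2604]
ee_rot: [0.0, 0.6, 0.8, 0.001]
wrist_force: [0.0, 0.6, 0.2]
grip_width: 0.0374
grasp_force: 25.3
```

>>> {"name": "move_arm", "arguments": {"motion": [{"dx": 0,"dy": -40,"dz": 0,"rx": 0,"ry": 0,"rz": 0},{"dx": 0,"dy": -80,"dz": 0,"rx": 0,"ry": 0,"rz": 0},{"dx": 0,"dy": -120,"dz": 0,"rx": 0,"ry": 0,"rz": 0},{"dx": 0,"dy": -160,"dz": 0,"rx": 0,"ry": 0,"rz": 0},{"dx": 0,"dy": -200,"dz": 0,"rx": 0,"ry": 0,"rz": 0},{"dx": 0,"dy": -240,"dz": 0,"rx": 0,"ry": 0,"rz": 0},{"dx": 0,"dy": -280,"dz": 0,"rx": 0,"ry": 0,"rz": 0},{"dx": 0,"dy": -320,"dz": 0,"rx": 0,"ry": 0,"rz": 0}]}}

```text
clock: 22.45
tool_pos: [0.4357, -0.0124, 0.2581]
ee_rot: [0.0, 0.6, 0.8, 0.0]
wrist_force: [1.4, 0.4, 0.0]
grip_width: 0.0371
grasp_force: 25.3
```

>>> {"name": "move_arm", "arguments": {"motion": [{"dx": 0,"dy": -40,"dz": 0,"rx": 0,"ry": 0,"rz": 0},{"dx": 0,"dy": -80,"dz": 0,"rx": 0,"ry": 0,"rz": 0},{"dx": 0,"dy": -120,"dz": 0,"rx": 0,"ry": 0,"rz": 0},{"dx": 0,"dy": -160,"dz": 0,"rx": 0,"ry": 0,"rz": 0},{"dx": -5,"dy": -200,"dz": 0,"rx": 0,"ry": 0,"rz": 0},{"dx": -10,"dy": -240,"dz": 0,"rx": 0,"ry": 0,"rz": 0},{"dx": -10,"dy": -280,"dz": 0,"rx": 0,"ry": 0,"rz": 0},{"dx": -10,"dy": -320,"dz": 0,"rx": 0,"ry": 0,"rz": 0}]}}

```text
clock: 23.12
tool_pos: [0.4255, -0.3326, 0.2581]
ee_rot: [0.0, 0.601, 0.8, 0.0]
wrist_force: [0.0, 1.2, -0.1]
grip_width: 0.0376
grasp_force: 25.3
```

>>> {"name": "move_arm", "arguments": {"motion": [{"dx": 0,"dy": -35,"dz": -10,"rx": 0,"ry": 0,"rz": 0},{"dx": 0,"dy": -48,"dz": -35,"rx": 0,"ry": 0,"rz": 0},{"dx": 0,"dy": -48,"dz": -75,"rx": 0,"ry": 0,"rz": 0},{"dx": 0,"dy": -48,"dz": -110,"rx": 0,"ry": 0,"rz": 0},{"dx": 0,"dy": -48,"dz": -145,"rx": 0,"ry": 0,"rz": 0},{"dx": 0,"dy": -48,"dz": -180,"rx": 0,"ry": 0,"rz": 0},{"dx": 0,"dy": -48,"dz": -205,"rx": 0,"ry": 0,"rz": 0},{"dx": 0,"dy": -48,"dz": -220,"rx": 0,"ry": 0,"rz": 0}]}}

```text
clock: 23.78
tool_pos: [0.425, -0.3773, 0.0345]
ee_rot: [-0.002, 0.6, 0.8, 0.001]
wrist_force: [-0.7, 0.7, 0.2]
grip_width: 0.0375
grasp_force: 25.3
```

>>> {"name": "move_arm", "arguments": {"motion": [{"dx": 0,"dy": 0,"dz": -5,"rx": 0,"ry": 0,"rz": 0},{"dx": 0,"dy": 0,"dz": -10,"rx": 0,"ry": 0,"rz": 0},{"dx": 0,"dy": 0,"dz": -15,"rx": 0,"ry": 0,"rz": 0},{"dx": 0,"dy": 0,"dz": -20,"rx": 0,"ry": 0,"rz": 0},{"dx": 0,"dy": 0,"dz": -20,"rx": 0,"ry": 0,"rz": 0},{"dx": 0,"dy": 0,"dz": -20,"rx": 0,"ry": 0,"rz": 0},{"dx": 0,"dy": 0,"dz": -20,"rx": 0,"ry": 0,"rz": 0},{"dx": 0,"dy": 0,"dz": -20,"rx": 0,"ry": 0,"rz": 0}]}}

```text
clock: 24.45
tool_pos: [0.4265, -0.3789, 0.0182]
ee_rot: [0.001, 0.6, 0.8, -0.0]
wrist_force: [-0.4, -0.5, 0.1]
grip_width: 0.0377
grasp_force: 25.3
```

>>> {"name": "move_arm", "arguments": {"motion": [{"dx": 0,"dy": 0.7,"dz": -5,"rx": 0,"ry": 0,"rz": 0},{"dx": 0,"dy": 0.7,"dz": -9,"rx": 0,"ry": 0,"rz": 0},{"dx": 0,"dy": 0.7,"dz": -11,"rx": 0,"ry": 0,"rz": 0},{"dx": 0,"dy": 0.7,"dz": -12,"rx": 0,"ry": 0,"rz": 0},{"dx": 0,"dy": 0.7,"dz": -12,"rx": 0,"ry": 0,"rz": 0},{"dx": 0,"dy": 0.7,"dz": -12,"rx": 0,"ry": 0,"rz": 0},{"dx": 0,"dy": 0.7,"dz": -12,"rx": 0,"ry": 0,"rz": 0},{"dx": 0,"dy": 0.7,"dz": -12,"rx": 0,"ry": 0,"rz": 0}]}}

```text
clock: 25.12
tool_pos: [0.4261, -0.3776, 0.0059]
ee_rot: [-0.0, 0.6, 0.8, 0.0]
wrist_force: [-1.4, 1.7, 5.8]
grip_width: 0.0379
grasp_force: 25.9
```

>>> {"name": "move_arm", "arguments": {"motion": [{"dx": 0,"dy": 0,"dz": 0,"rx": 0,"ry": 0,"rz": 0},{"dx": 0,"dy": 0,"dz": 0,"rx": 0,"ry": 0,"rz": 0},{"dx": 0,"dy": 0,"dz": 0,"rx": 0,"ry": 0,"rz": 0},{"dx": 0,"dy": 0,"dz": 0,"rx": 0,"ry": 0,"rz": 0},{"dx": 0,"dy": 0,"dz": 10,"rx": 0,"ry": 0,"rz": 0},{"dx": 0,"dy": 0,"dz": 40,"rx": 0,"ry": 0,"rz": 0},{"dx": 0,"dy": 0,"dz": 80,"rx": 0,"ry": 0,"rz": 0},{"dx": 0,"dy": 0,"dz": 120,"rx": 0,"ry": 0,"rz": 0}], "gripper": 0.2}}

```text
clock: 25.78
tool_pos: [0.4257, -0.3773, 0.1269]
ee_rot: [-0.001, 0.6, 0.8, 0.0]
wrist_force: [1.7, -1.3, 0.4]
grip_width: 0.0512
grasp_force: 0.0
```

>>> {"name": "move_arm", "arguments": {"motion": [{"dx": 10,"dy": 25,"dz": 25,"rx": 0,"ry": 0,"rz": 0},{"dx": 20,"dy": 50,"dz": 50,"rx": 0,"ry": 0,"rz": 0},{"dx": 30,"dy": 70,"dz": 80,"rx": 0,"ry": 0,"rz": 0},{"dx": 40,"dy": 85,"dz": 110,"rx": 0,"ry": 0,"rz": 0},{"dx": 43,"dy": 90,"dz": 133,"rx": 0,"ry": 0,"rz": 0},{"dx": 43,"dy": 90,"dz": 133,"rx": 0,"ry": 0,"rz": 0},{"dx": 43,"dy": 90,"dz": 133,"rx": 0,"ry": 0,"rz": 0},{"dx": 43,"dy": 90,"dz": 133,"rx": 0,"ry": 0,"rz": 0}]}}

```text
clock: 26.45
tool_pos: [0.4688, -0.2878, 0.2583]
ee_rot: [-0.0, 0.6, 0.8, -0.0]
wrist_force: [-0.4, -0.4, 0.3]
grip_width: 0.0513
grasp_force: 0.0
```

```bash
python3 - <<'E'
from h import *
o=ctrl.get_obs(); print(o['clock'],o['tool_pos'],o['ee_rot'],o['grip_width'])
im=grab('wrist'); cv2.imwrite('pics/w7.png',cv2.resize(im['frame'][140:320,180:440],None,fx=3,fy=3)); np.save('pics/w7.npy',im,allow_pickle=True)
for p in [(.4251,-.3793,.010)]:
    u,v=map(int,proj(im,p)); b=blob(im,u,v,28,lambda h:(h[...,2]<85),.008); print(b['c'],b['r'],b['mean'],b['rect'])
E
```

```text
26.45 [ 0.46879348 -0.28780813  0.25825329] [-3.85295801e-04  6.00318604e-01  7.99760854e-01 -3.65188225e-05] 0.05130058019745913
(425.3, -377.8) 21.8 [ 424.7 -378. ] [array([ 424.9, -377.7]), array([41.9, 40.4]), np.float64(60.5)]
```

View pics/w7.png

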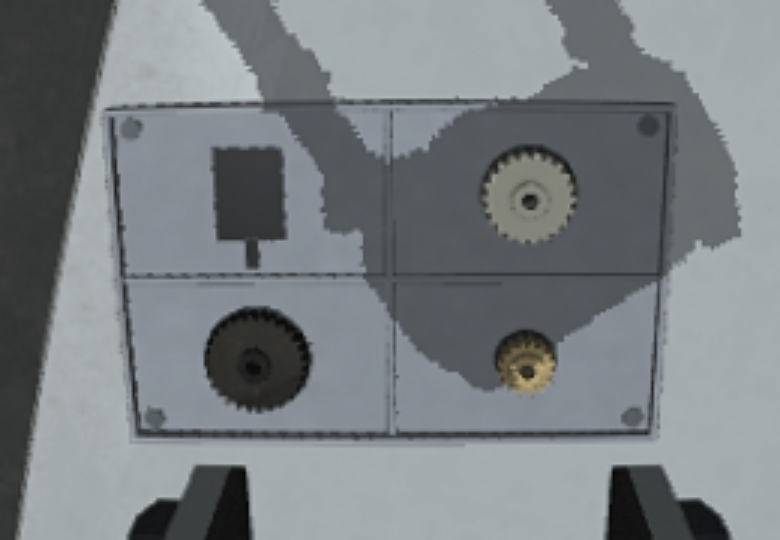

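All three gears sit on their outlines. Now I'll go to the motor, turning the tool +76° so the fingers close across its axis.

>>> {"name": "move_arm", "arguments": {"motion": [{"dx": 5,"dy": 40,"dz": 0,"rx": 0,"ry": 0,"rz": 0.08},{"dx": 10,"dy": 80,"dz": 0,"rx": 0,"ry": 0,"rz": 0.16},{"dx": 15,"dy": 120,"dz": 0,"rx": 0,"ry": 0,"rz": 0.24},{"dx": 20,"dy": 160,"dz": 0,"rx": 0,"ry": 0,"rz": 0.32},{"dx": 25,"dy": 200,"dz": 0,"rx": 0,"ry": 0,"rz": 0.4},{"dx": 30,"dy": 240,"dz": 0,"rx": 0,"ry": 0,"rz": 0.48},{"dx": 35,"dy": 280,"dz": 0,"rx": 0,"ry": 0,"rz": 0.56},{"dx": 40,"dy": 320,"dz": 0,"rx": 0,"ry": 0,"rz": 0.64}], "gripper": 0.4}}

```text
clock: 27.17
tool_pos: [0.5086, 0.0334, 0.2574]
ee_rot: [-0.001, 0.317, 0.948, -0.0]
wrist_force: [0.9, -0.4, 0.4]
grip_width: 0.0596
grasp_force: 0.0
```

>>> {"name": "move_arm", "arguments": {"motion": [{"dx": 5,"dy": 40,"dz": 0,"rx": 0,"ry": 0,"rz": 0.09},{"dx": 10,"dy": 80,"dz": 0,"rx": 0,"ry": 0,"rz": 0.18},{"dx": 15,"dy": 120,"dz": 0,"rx": 0,"ry": 0,"rz": 0.27},{"dx": 20,"dy": 160,"dz": 0,"rx": 0,"ry": 0,"rz": 0.36},{"dx": 25,"dy": 200,"dz": 0,"rx": 0,"ry": 0,"rz": 0.45},{"dx": 30,"dy": 240,"dz": 0,"rx": 0,"ry": 0,"rz": 0.54},{"dx": 35,"dy": 280,"dz": 0,"rx": 0,"ry": 0,"rz": 0.63},{"dx": 40,"dy": 314,"dz": 0,"rx": 0,"ry": 0,"rz": 0.685}]}}

```text
clock: 27.83
tool_pos: [0.5488, 0.348, 0.2567]
ee_rot: [-0.001, -0.021, 1.0, -0.0]
wrist_force: [1.1, -0.5, 0.2]
grip_width: 0.0599
grasp_force: 0.0
```

>>> {"name": "move_arm", "arguments": {"motion": [{"dx": 0,"dy": 0,"dz": -30,"rx": 0,"ry": 0,"rz": 0},{"dx": 0,"dy": 0,"dz": -60,"rx": 0,"ry": 0,"rz": 0},{"dx": 0,"dy": 0,"dz": -90,"rx": 0,"ry": 0,"rz": 0},{"dx": 0,"dy": 0,"dz": -120,"rx": 0,"ry": 0,"rz": 0},{"dx": 0,"dy": 0,"dz": -145,"rx": 0,"ry": 0,"rz": 0},{"dx": 0,"dy": 0,"dz": -160,"rx": 0,"ry": 0,"rz": 0},{"dx": 0,"dy": 0,"dz": -160,"rx": 0,"ry": 0,"rz": 0},{"dx": 0,"dy": 0,"dz": -160,"rx": 0,"ry": 0,"rz": 0}]}}

```text
clock: 28.5
tool_pos: [0.5487, 0.3451, 0.0969]
ee_rot: [-0.002, -0.018, 1.0, -0.001]
wrist_force: [0.6, 0.3, 0.4]
grip_width: 0.0597
grasp_force: 0.0
```

```bash
python3 - <<'E'
from h import *
o=ctrl.get_obs(); print(o['clock'],o['tool_pos'],o['ee_rot'],o['grip_width'],o['joint_positions'].round(2))
q=o['ee_rot']; print('theta',2*np.degrees(np.arctan2(q[2],q[1]))-90)
im=grab('wrist'); np.save('pics/w8.npy',im,allow_pickle=True)
u,v=proj(im,(.5475,.3455,.012)); print(u,v); u=int(u);v=int(v);x0=max(0,u-50);y0=max(0,v-50);print(x0,y0)
cv2.imwrite('pics/w8.png',cv2.resize(im['frame'][y0:v+50,x0:u+50],None,fx=6,fy=6,interpolation=0))
E
```

```text
28.5 [0.54873995 0.34511975 0.09692013] [-1.72414245e-03 -1.82293869e-02  9.99832043e-01 -7.76717324e-04] 0.05971904909204589 [ 0.44  0.69  1.32  0.    1.13 -1.16]
theta 92.08905331541052
323.0241363746788 246.45182615082516
273 196
```

View pics/w8.png

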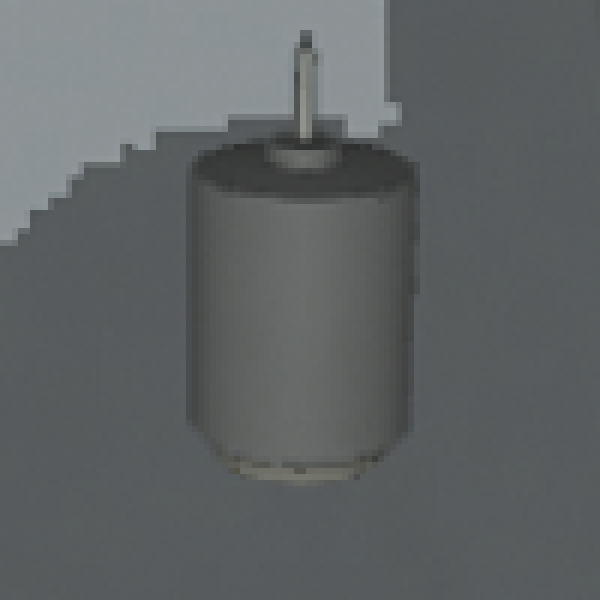

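The crop shows the can upright in view, aligned with the tool, with the shaft up. Its front face is at (305,170) and the rear sides are at y≈425.

```bash
python3 - <<'E'
from h import *
im=np.load('pics/w8.npy',allow_pickle=True).item()
a=pt(im,323.8,224.3,.012);b=pt(im,323.2,267,.012); print(a,b,np.linalg.norm(a-b),np.degrees(np.arctan2(*(b-a)[[1,0]])),(a+b)/2)
l=pt(im,273+188/6,245,.012);r=pt(im,273+414/6,245,.012);print(l,r,l-r)
E
```

```text
[0.53252723 0.34546188 0.012     ] [0.56193402 0.34613177 0.012     ] 0.029414422168460373 1.3049672917659403 [0.54723062 0.34579683 0.012     ]
[0.54694086 0.33332435 0.012     ] [0.54606454 0.35778955 0.012     ] [ 0.00087631 -0.0244652   0.        ]
```

>>> {"name": "move_arm", "arguments": {"motion": [{"dx": 0,"dy": 1,"dz": -30,"rx": 0,"ry": 0,"rz": 0},{"dx": 0,"dy": 1,"dz": -55,"rx": 0,"ry": 0,"rz": 0},{"dx": 0,"dy": 1,"dz": -75,"rx": 0,"ry": 0,"rz": 0},{"dx": 0,"dy": 1,"dz": -87,"rx": 0,"ry": 0,"rz": 0},{"dx": 0,"dy": 1,"dz": -93,"rx": 0,"ry": 0,"rz": 0},{"dx": 0,"dy": 1,"dz": -93,"rx": 0,"ry": 0,"rz": 0},{"dx": 0,"dy": 1,"dz": -93,"rx": 0,"ry": 0,"rz": 0},{"dx": 0,"dy": 1,"dz": -93,"rx": 0,"ry": 0,"rz": 0}]}}

```text
clock: 29.22
tool_pos: [0.5504, 0.3475, 0.0074]
ee_rot: [0.001, -0.019, 1.0, 0.001]
wrist_force: [-0.2, 0.5, -0.1]
grip_width: 0.0599
grasp_force: 0.0
```

>>> {"name": "move_arm", "arguments": {"motion": [{"dx": 0,"dy": 0,"dz": 0,"rx": 0,"ry": 0,"rz": 0},{"dx": 0,"dy": 0,"dz": 0,"rx": 0,"ry": 0,"rz": 0},{"dx": 0,"dy": 0,"dz": 0,"rx": 0,"ry": 0,"rz": 0},{"dx": 0,"dy": 0,"dz": 0,"rx": 0,"ry": 0,"rz": 0},{"dx": 0,"dy": 0,"dz": 0,"rx": 0,"ry": 0,"rz": 0},{"dx": 0,"dy": 0,"dz": 0,"rx": 0,"ry": 0,"rz": 0},{"dx": 0,"dy": 0,"dz": 0,"rx": 0,"ry": 0,"rz": 0},{"dx": 0,"dy": 0,"dz": 0,"rx": 0,"ry": 0,"rz": 0}], "gripper": -1, "newtons": 35}}

```text
clock: 29.88
tool_pos: [0.5497, 0.3472, 0.0064]
ee_rot: [0.0, -0.019, 1.0, 0.0]
wrist_force: [-1.4, -1.3, 5.4]
grip_width: 0.0226
grasp_force: 35.6
```

>>> {"name": "move_arm", "arguments": {"motion": [{"dx": 0,"dy": 0,"dz": 10,"rx": 0,"ry": 0,"rz": 0},{"dx": 0,"dy": 0,"dz": 40,"rx": 0,"ry": 0,"rz": 0},{"dx": 0,"dy": 0,"dz": 80,"rx": 0,"ry": 0,"rz": 0},{"dx": 0,"dy": 0,"dz": 120,"rx": 0,"ry": 0,"rz": 0},{"dx": 0,"dy": 0,"dz": 160,"rx": 0,"ry": 0,"rz": 0},{"dx": 0,"dy": -10,"dz": 195,"rx": 0,"ry": 0,"rz": 0},{"dx": -4,"dy": -30,"dz": 230,"rx": 0,"ry": 0,"rz": -0.04},{"dx": -8,"dy": -56,"dz": 254,"rx": 0,"ry": 0,"rz": -0.1}]}}

```text
clock: 30.55
tool_pos: [0.5414, 0.2918, 0.2635]
ee_rot: [0.002, 0.031, 1.0, 0.001]
wrist_force: [0.7, -0.2, 0.7]
grip_width: 0.0227
grasp_force: 35.0
```

>>> {"name": "move_arm", "arguments": {"motion": [{"dx": -8,"dy": -37,"dz": 0,"rx": 0,"ry": 0,"rz": -0.08},{"dx": -16,"dy": -74,"dz": 0,"rx": 0,"ry": 0,"rz": -0.16},{"dx": -24,"dy": -111,"dz": 0,"rx": 0,"ry": 0,"rz": -0.24},{"dx": -32,"dy": -148,"dz": 0,"rx": 0,"ry": 0,"rz": -0.32},{"dx": -40,"dy": -185,"dz": 0,"rx": 0,"ry": 0,"rz": -0.4},{"dx": -48,"dy": -222,"dz": 0,"rx": 0,"ry": 0,"rz": -0.48},{"dx": -56,"dy": -259,"dz": 0,"rx": 0,"ry": 0,"rz": -0.56},{"dx": -64,"dy": -296,"dz": 0,"rx": 0,"ry": 0,"rz": -0.64}]}}

```text
clock: 31.22
tool_pos: [0.4763, -0.0065, 0.2601]
ee_rot: [0.0, 0.346, 0.938, 0.0]
wrist_force: [0.7, 0.0, 0.5]
grip_width: 0.0225
grasp_force: 35.0
```

>>> {"name": "move_arm", "arguments": {"motion": [{"dx": -8,"dy": -37,"dz": 0,"rx": 0,"ry": 0,"rz": -0.08},{"dx": -16,"dy": -74,"dz": 0,"rx": 0,"ry": 0,"rz": -0.16},{"dx": -24,"dy": -111,"dz": 0,"rx": 0,"ry": 0,"rz": -0.24},{"dx": -32,"dy": -148,"dz": 0,"rx": 0,"ry": 0,"rz": -0.32},{"dx": -40,"dy": -185,"dz": 0,"rx": 0,"ry": 0,"rz": -0.4},{"dx": -48,"dy": -222,"dz": 0,"rx": 0,"ry": 0,"rz": -0.48},{"dx": -56,"dy": -259,"dz": 0,"rx": 0,"ry": 0,"rz": -0.56},{"dx": -64,"dy": -290,"dz": 0,"rx": 0,"ry": 0,"rz": -0.58}]}}

```text
clock: 31.88
tool_pos: [0.4123, -0.2972, 0.26]
ee_rot: [0.0, 0.6, 0.8, -0.0]
wrist_force: [1.0, 0.5, -0.9]
grip_width: 0.0227
grasp_force: 35.0
```

>>> {"name": "move_arm", "arguments": {"motion": [{"dx": -6,"dy": -22,"dz": -10,"rx": 0,"ry": 0,"rz": 0},{"dx": -6,"dy": -22,"dz": -35,"rx": 0,"ry": 0,"rz": 0},{"dx": -6,"dy": -22,"dz": -70,"rx": 0,"ry": 0,"rz": 0},{"dx": -6,"dy": -22,"dz": -105,"rx": 0,"ry": 0,"rz": 0},{"dx": -6,"dy": -22,"dz": -140,"rx": 0,"ry": 0,"rz": 0},{"dx": -6,"dy": -22,"dz": -170,"rx": 0,"ry": 0,"rz": 0},{"dx": -6,"dy": -22,"dz": -195,"rx": 0,"ry": 0,"rz": 0},{"dx": -6,"dy": -22,"dz": -205,"rx": 0,"ry": 0,"rz": 0}]}}

```text
clock: 32.55
tool_pos: [0.4058, -0.3154, 0.0516]
ee_rot: [-0.003, 0.598, 0.801, 0.001]
wrist_force: [-0.3, 0.6, -0.1]
grip_width: 0.0225
grasp_force: 35.0
```

>>> {"name": "move_arm", "arguments": {"motion": [{"dx": 0,"dy": 0,"dz": -5,"rx": 0,"ry": 0,"rz": 0},{"dx": 0,"dy": 0,"dz": -10,"rx": 0,"ry": 0,"rz": 0},{"dx": 0,"dy": 0,"dz": -15,"rx": 0,"ry": 0,"rz": 0},{"dx": 0,"dy": 0,"dz": -20,"rx": 0,"ry": 0,"rz": 0},{"dx": 0,"dy": 0,"dz": -25,"rx": 0,"ry": 0,"rz": 0},{"dx": 0,"dy": 0,"dz": -25,"rx": 0,"ry": 0,"rz": 0},{"dx": 0,"dy": 0,"dz": -25,"rx": 0,"ry": 0,"rz": 0},{"dx": 0,"dy": 0,"dz": -25,"rx": 0,"ry": 0,"rz": 0}]}}

```text
clock: 33.22
tool_pos: [0.4075, -0.3171, 0.03]
ee_rot: [0.0, 0.598, 0.801, -0.0]
wrist_force: [0.8, -0.3, -0.2]
grip_width: 0.0224
grasp_force: 35.0
```

```bash
python3 - <<'E'
from h import *
o=ctrl.get_obs(); print(o['clock'],o['tool_pos'],o['ee_rot'],o['grip_width'],o['wrist_force'])
q=o['ee_rot']; print('theta',2*np.degrees(np.arctan2(q[2],q[1]))-90)
E
```

```text
33.2167 [ 0.40747802 -0.3171432   0.02998448] [ 3.68909363e-04  5.98308126e-01  8.01266029e-01 -2.50591276e-05] 0.022445942664414718 [ 0.81946032 -0.33236742 -0.15129577]
theta 16.502350221342198
```

>>> {"name": "move_arm", "arguments": {"motion": [{"dx": 0.5,"dy": 0,"dz": -5,"rx": 0,"ry": 0,"rz": 0},{"dx": 0.5,"dy": 0,"dz": -10,"rx": 0,"ry": 0,"rz": 0},{"dx": 0.5,"dy": 0,"dz": -14,"rx": 0,"ry": 0,"rz": 0},{"dx": 0.5,"dy": 0,"dz": -17,"rx": 0,"ry": 0,"rz": 0},{"dx": 0.5,"dy": 0,"dz": -19,"rx": 0,"ry": 0,"rz": 0},{"dx": 0.5,"dy": 0,"dz": -20,"rx": 0,"ry": 0,"rz": 0},{"dx": 0.5,"dy": 0,"dz": -20,"rx": 0,"ry": 0,"rz": 0},{"dx": 0.5,"dy": 0,"dz": -20,"rx": 0,"ry": 0,"rz": 0}]}}

```text
clock: 33.88
tool_pos: [0.4078, -0.317, 0.0096]
ee_rot: [0.0, 0.598, 0.801, 0.0]
wrist_force: [0.5, 0.1, -1.1]
grip_width: 0.0221
grasp_force: 35.0
```

>>> {"name": "move_arm", "arguments": {"motion": [{"dx": 0,"dy": 0,"dz": 0,"rx": 0,"ry": 0,"rz": 0},{"dx": 0,"dy": 0,"dz": 0,"rx": 0,"ry": 0,"rz": 0},{"dx": 0,"dy": 0,"dz": 0,"rx": 0,"ry": 0,"rz": 0},{"dx": 0,"dy": 0,"dz": 0,"rx": 0,"ry": 0,"rz": 0},{"dx": 0,"dy": 0,"dz": 10,"rx": 0,"ry": 0,"rz": 0},{"dx": 0,"dy": 0,"dz": 40,"rx": 0,"ry": 0,"rz": 0},{"dx": 0,"dy": 0,"dz": 80,"rx": 0,"ry": 0,"rz": 0},{"dx": 0,"dy": 0,"dz": 120,"rx": 0,"ry": 0,"rz": 0}], "gripper": 0}}

```text
clock: 34.55
tool_pos: [0.4072, -0.3164, 0.1311]
ee_rot: [-0.001, 0.598, 0.801, 0.0]
wrist_force: [1.4, -0.4, -0.4]
grip_width: 0.0426
grasp_force: 0.0
```

>>> {"name": "move_arm", "arguments": {"motion": [{"dx": 15,"dy": 7,"dz": 30,"rx": 0,"ry": 0,"rz": 0},{"dx": 30,"dy": 14,"dz": 60,"rx": 0,"ry": 0,"rz": 0},{"dx": 45,"dy": 21,"dz": 90,"rx": 0,"ry": 0,"rz": 0},{"dx": 60,"dy": 28,"dz": 115,"rx": 0,"ry": 0,"rz": 0},{"dx": 62,"dy": 28,"dz": 130,"rx": 0,"ry": 0,"rz": 0},{"dx": 62,"dy": 28,"dz": 130,"rx": 0,"ry": 0,"rz": 0},{"dx": 62,"dy": 28,"dz": 130,"rx": 0,"ry": 0,"rz": 0},{"dx": 62,"dy": 28,"dz": 130,"rx": 0,"ry": 0,"rz": 0}]}}

```text
clock: 35.22
tool_pos: [0.4689, -0.2886, 0.2586]
ee_rot: [-0.001, 0.598, 0.801, 0.0]
wrist_force: [-0.5, -0.3, 0.1]
grip_width: 0.0426
grasp_force: 0.0
```

```bash
python3 - <<'E'
from h import *
o=ctrl.get_obs(); print(o['clock'],o['tool_pos'],o['grip_width'])
im=grab('wrist'); np.save('pics/w9.npy',im,allow_pickle=True)
f=im['frame'].copy()
k=np.exp(1j*np.radians(-73.5)); 
def W(x,y): z=465.2-333.5j+k*complex(x,y); return z.real/1e3,z.imag/1e3
big=cv2.resize(f[150:310,190:420],None,fx=3.4,fy=3.4,interpolation=cv2.INTER_CUBIC)
# expected can edges at axis height z=15mm
for x,y in [(-49,-63.5),(-16,-63.5),(-16,-39.5),(-49,-39.5)]:
    u,v=proj(im,(*W(x,y),.015)); cv2.circle(big,(int((u-190)*3.4),int((v-150)*3.4)),3,(0,0,255),1)
cv2.imwrite('pics/w9.png',big)
E
```

```text
35.2167 [ 0.46890943 -0.28861852  0.25863679] 0.0426366745618337
```

View pics/w9.png

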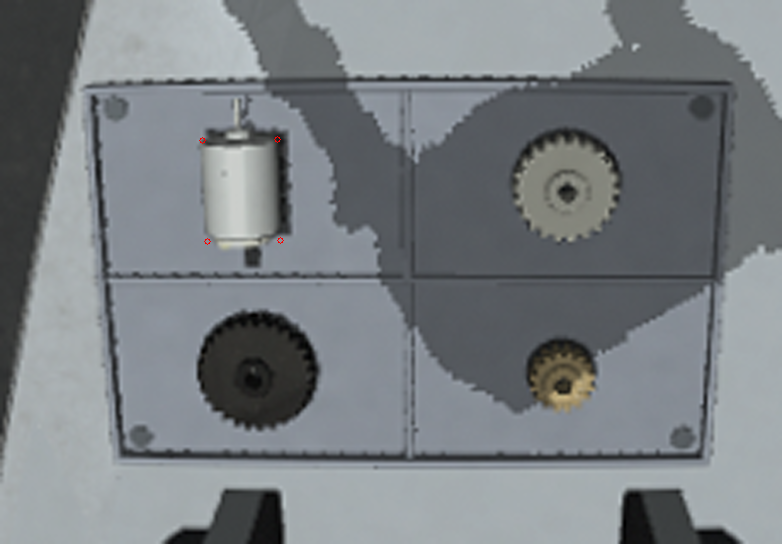

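The motor can fits its expected corners (202–280, 140–240), and all three gears sit on their discs. I'm handing the job in.

```bash
python3 -c "
from rig import ctrl
print(ctrl.sign_off())"
```

```text
the job is handed in; nothing more can be done
None
```

The three gears and the motor lie on their own outlines in the tray, the bearing and both batteries were not touched, and the job is handed in at about 35 s of the 125 s allowed.

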